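# Put three mixed-up samples back on their own trays

### The job

The three samples stand on one another's trays. Put the red-lidded cup in the middle of the round tray, the capped bottle in the middle of the square tray and the upside-down trough in the middle of the oblong tray, lying lengthwise along it; use the empty six-sided tray as the half-way place and leave it empty at the end. Keep the samples upright and never set one on the bare worktop, and leave the petri dishes and the timer where they are.

Things in the scene. Friction and masses are not known exactly. Their poses are not given: they have to be found in the camera images.
- trough: White plastic reagent trough standing upside down (mouth down, closed flat end up): a slightly tapered oblong block, 77 mm along its x, 51 mm along its y, 56 mm tall; between the fingers it measures about 46 mm across y. About 0.06 kg. Origin: centre of its underside, z up. At the start it is in the round tray.
- cup: Round specimen cup with a red screw lid (fixed on), 73 mm tall; the lid is 62 mm across and is the widest part, the top 18 mm or so; the body below is narrower. About 0.09 kg. Origin: centre of its underside, z up. At the start it is in the square tray.
- bottle: Round reagent bottle with a blue screw cap (fixed on), 101 mm tall: body 56 mm across up to 69 mm height (rounded shoulder at its top), cap 34 mm across from there to the top. About 0.22 kg. Origin: centre of its underside, z up. At the start it is in the oblong tray.
- round_tray: Low white plastic tray, round, 124 mm across outside. Fixed to the worktop. Origin: centre of its underside, on the worktop; z up. The floor inside is flat, its top 6 mm above the origin; the rim is 4 mm thick, its top 12 mm above the origin. 
- square_tray: Low white plastic tray, square, 112 x 112 mm outside, sides along its x and y. Fixed to the worktop. Origin: centre of its underside, on the worktop; z up. The floor inside is flat, its top 6 mm above the origin; the rim is 4 mm thick, its top 12 mm above the origin. 
- oblong_tray: Low white plastic tray, oblong, 132 mm along its x and 92 mm along its y outside. Fixed to the worktop. Origin: centre of its underside, on the worktop; z up. The floor inside is flat, its top 6 mm above the origin; the rim is 4 mm thick, its top 12 mm above the origin. 
- hexagon_tray: Low white plastic tray, six-sided, 112 mm across the flats outside; the spare place, empty at the start. Fixed to the worktop. Origin: centre of its underside, on the worktop; z up. The floor inside is flat, its top 6 mm above the origin; the rim is 4 mm thick, its top 12 mm above the origin. 
- petri_stack: Bystander: two white petri dishes stacked, 90 mm across, 32 mm tall, loose on the worktop. Origin: centre of the underside.
- timer: Bystander: white bench timer with three keys, 66 x 66 x 19 mm, loose on the worktop. Origin: centre of the underside.
Not all that is in view belongs to the job. Several things have the shape of the cup; the one meant has the colours described above.

How it is judged:
By the outcome, as a careful person would: the job done as asked, in the order asked, and still so for the second after the job is handed in, with the robot touching nothing.
It also fails if it takes over 112 s, if anything falls off the work surface, if the arm or the gripper's body presses on something with over 40 N, if the wrist force passes 120 N, or if a joint passes its speed limit or range.

### The arm

A 6-joint arm with a two-finger parallel gripper is mounted at the origin on a cart in front of the work surface, level with it; the furniture and walls round the work are solid. World frame = base frame: x ahead of the robot, y to its left, z up, the work surface at z = 0. Lengths are in m, angles in rad, forces in N, time in s.
With the tool pointing down it reaches from about 0.25 to 0.775 m from the base axis. Payload 4 kg.
Tool frame: the origin (TCP) lies at the very end of the fingers, on their centre line; the grasp point (between the pads) lies 19 mm behind it; y points along the fingers, x is the direction in which the jaws open and shut, and the axes are right-handed (so a half turn about y gives the same grasp; the last joint's range is limited). The gripper opens to 94 mm and grips with 3 to 60 N. Pads are 16 mm wide; open, the fingers measure 119 mm over their backs; the gripper's body (75 mm by 177 mm) begins 78 mm behind the grasp point.
Start: joints at [1.073, 0.087, 1.371, -0, 1.684, -0.103], TCP at [0.212, 0.508, 0.206] pointing down, gripper open.
Joint ranges: [-3.1, 3.1], [-0.76, 2.03], [0.27, 2.55], [-1.08, 4.22], [0.17, 2.65], [-2.57, 2.57]. Speed limits (rad/s): [2.79, 2.79, 3.14, 3.14, 3.14, 3.14].

### API

Orientations are given as [roll, pitch, yaw] about the fixed x, y, z axes, in that order (R = Rz(yaw) Ry(pitch) Rx(roll)).
In Python, from bench import robot, snapshot, workorder gives the robot as it stands.
- The arm moves only by the tool play_rows, never from a script. Its argument "steps" is a list of rows, each an object of numbers: "x", "y", "z": the shift along the world's x, y, z in m; "rx", "ry", "rz": the turn, a rotation vector about the world's x, y, z in rad; "hand": the finger opening in m, from 0 to 0.094. A call has 1 to 8 rows; each row shifts and turns the commanded pose from where the row before left it; what a row does not reach is not made up. A row lasts 1/8 s, in which the tool goes at most 62.5 mm and 10.7 degrees, less where a joint would pass 70% of its speed; a pose out of reach is approached as far as the arm can. A call is refused whole if a number of a shift passes 0.0625 or a number of a turn 0.188, either way. A call with a gripper value outside its range is refused whole. The fingers move at their own pace and stop on an object; the grip force is fixed at half the most. Time passes only in rows, so rows that do not move let the fingers close. It gives the time, the measured TCP pose, the force and the opening at its end, in the units of the state.
- robot.get_obs(): the state, without advancing time (a new reading comes with each control period).
- snapshot(name): name is "scene" or "top" or "wrist"; returns a dict with "color" (400x640x3 uint8, red, green, blue), "range_z" (400x640 float32, m along the optical axis (not along the pixel's ray), 0 where there is no reading), "fov_y" (degrees; the focal length in pixels is half the picture's height over the tangent of half this angle, whatever the lens; pixels are square), "cx", "cy" (the principal point, pixels), "T" (4x4, takes a point from camera to world coordinates). Camera axes: x right, y down, z forward; pixel columns grow to the right and rows downward; lengths in m; the calibration is good to about 2 mm. A picture is of the moment at which its call begins.
- workorder.close_job(): hands the job in, once; it reports no verdict.
The state is a dict: "time": time; "joint_positions": joint angles; "qvel": joint speeds; "joint_torque": joint torques, N m; "tool_pos": TCP position; "ee_rot": TCP orientation; "wrist_force": force on the tool from outside, world axes, zero at the start; "wrist_torque": the same for the moment, N m; "width": finger opening in m.
Only numpy, scipy, OpenCV 4.12 (cv2) and the standard library are available. Lean on these libraries where they do the work, as an engineer would, in place of code of your own. Each camera call takes 0.05 s, during which the arm holds its last target.

## Working session

There is one attempt and no reset: what is moved stays moved. The work goes in short steps, Python scripts to look and compute and a tool call to move; the robot and the scene stay as the last step left them, time stands still between calls to the robot, and variables do not carry over. Pictures are saved under pics/ and viewed, and the job is handed in when it is done.

Besides the shell and the picture viewer there is one more tool, called as a command line: name --argument value ..., lists and objects as JSON in quotes. play_rows: Moves the arm, as the interface text tells. Its arguments: {"type":"object","properties":{"steps":{"type":"array"}},"required":["steps"]}

```bash
mkdir -p pics; ls
cat > h.py <<'E'
import numpy as np,cv2
from bench import robot,snapshot,workorder
def save(n,s): cv2.imwrite(f'pics/{n}.png',cv2.cvtColor(s['color'],cv2.COLOR_RGB2BGR))
def f(s): return 200/np.tan(np.radians(s['fov_y'])/2)
def plane(s,u,v,z):
    u=np.atleast_1d(u).astype(float);v=np.atleast_1d(v).astype(float)
    d=np.stack([(u-s['cx'])/f(s),(v-s['cy'])/f(s),np.ones_like(u)],-1)@s['T'][:3,:3].T
    o=s['T'][:3,3]; return o+d*((z-o[2])/d[:,2])[:,None]
def cloud(s):
    v,u=np.mgrid[:400,:640]; z=s['range_z']
    p=np.stack([(u-s['cx'])/f(s)*z,(v-s['cy'])/f(s)*z,z],-1)
    return p@s['T'][:3,:3].T+s['T'][:3,3]
E
python3 - <<'E'
from h import *
print(robot.get_obs())
for n in ['scene','top','wrist']:
    s=snapshot(n);save(n+'0',s);print(n,s['fov_y'],s['cx'],s['cy'],s['T'].round(3).tolist())
    np.savez(n+'0.npz',**s)
E
```

```text
pics
{'time': 0.0, 'joint_positions': array([ 1.07289663e+00,  8.79403498e-02,  1.37221740e+00, -1.96954437e-05,
        1.68357354e+00, -1.03086324e-01]), 'qvel': array([-0.00050612, -0.00163405,  0.00013346,  0.00036613,  0.00023907,
       -0.000451  ]), 'joint_torque': array([ 5.24429761e-04, -3.40180349e+01, -3.02430046e+01,  7.18508684e-02,
        3.28475365e-02, -1.58122421e-04]), 'tool_pos': array([0.21129868, 0.50721737, 0.20433086]), 'ee_rot': array([-1.57059572,  0.0021293 ,  1.17598097]), 'wrist_force': array([ 0.55799066, -0.56442288,  1.2534793 ]), 'wrist_torque': array([-0.01296798, -0.00179897, -0.0083325 ]), 'width': 0.09394364370859568}
scene 54.476953568675256 313.79072420671235 201.1238736648104 [[0.769, -0.493, 0.407, 0.043], [-0.639, -0.584, 0.501, -0.637], [-0.009, -0.645, -0.764, 0.894], [0.0, 0.0, 0.0, 1.0]]
top 57.90884238698427 320.2633991885631 197.84557450626784 [[-0.025, -0.993, 0.116, 0.415], [-0.999, 0.022, -0.03, -0.054], [0.027, -0.117, -0.993, 1.06], [0.0, 0.0, 0.0, 1.0]]
wrist 71.81793619541452 319.28752058138986 198.86913336144102 [[0.385, 0.887, 0.253, 0.137], [0.923, -0.37, -0.107, 0.539], [-0.001, 0.275, -0.961, 0.384], [0.0, 0.0, 0.0, 1.0]]
```

View pics/top0.png

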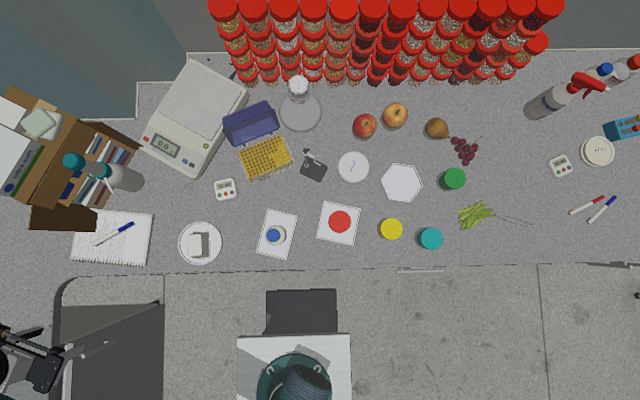

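View pics/scene0.png

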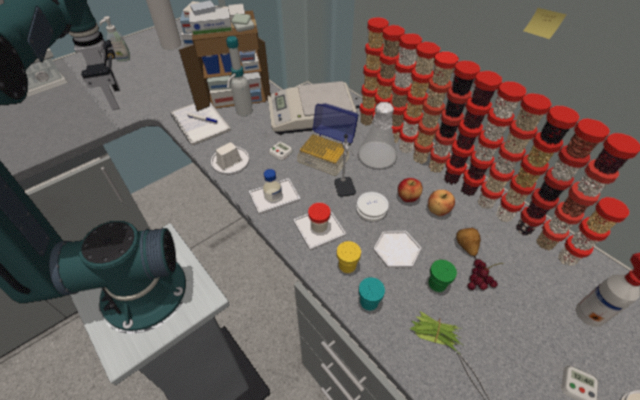

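View pics/wrist0.png

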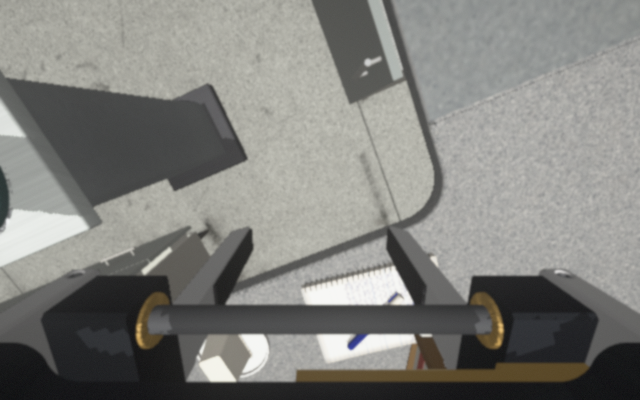

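Top view: round tray with trough (200,243), oblong tray with bottle (276,233), square tray with the red-lidded cup (339,222), empty hexagon (401,182), petri dishes (353,167), timer (225,188). Yellow, teal and green cups are decoys.

Run:
```python
from h import *
for n in ['top']:
    s=dict(np.load(n+'0.npz')); C=cloud(s); c=s['color'].astype(int)
    print('table z', np.median(C[200:260,480:560,2]), 'f',f(s))
    big=cv2.resize(s['color'][140:280,160:480],None,fx=2.5,fy=2.5,interpolation=cv2.INTER_CUBIC)
    cv2.imwrite('pics/topz.png',big[...,::-1])
    hsv=cv2.cvtColor(s['color'],cv2.COLOR_RGB2HSV)
    for nm,(u,v),r in [('round',(200,243),26),('obl',(276,233),30),('sq',(339,222),28),('hex',(401,182),26)]:
        m=np.zeros((400,640),np.uint8)
        sub=(slice(v-r,v+r),slice(u-r,u+r))
        gray=(hsv[...,2]>165)&(hsv[...,1]<60)
        m[sub]=gray[sub]
        cs,_=cv2.findContours(m,cv2.RETR_EXTERNAL,cv2.CHAIN_APPROX_NONE)
        k=max(cs,key=cv2.contourArea)[:,0]
        P=plane(s,k[:,0],k[:,1],0.012)[:,:2].astype(np.float32)
        print(nm,'rect',cv2.minAreaRect(P*1000),'circ',cv2.minEnclosingCircle(P*1000), 'depthz',np.median(C[sub][...,2]))
    H=C[...,2]
    for nm,(u,v),r,z0,zt in [('trough',(200,243),26,.045,.062),('bottle',(276,233),25,.09,.107),('cup',(339,222),25,.062,.079)]:
        m=np.zeros((400,640),np.uint8);sub=(slice(v-r,v+r),slice(u-r,u+r))
        m[sub]=(H[sub]>z0)&(H[sub]<z0+.05)
        cs,_=cv2.findContours(m,cv2.RETR_EXTERNAL,cv2.CHAIN_APPROX_NONE)
        k=max(cs,key=cv2.contourArea)[:,0]
        P=plane(s,k[:,0],k[:,1],zt)[:,:2].astype(np.float32)
        print(nm,'rect',cv2.minAreaRect(P*1000),P.mean(0),np.median(H[m>0]))
```

```text
table z -0.0004526342610254863 f 361.4874292396732
round rect ((417.4334411621094, 261.86224365234375), (122.03953552246094, 121.7075424194336), 88.43832397460938) circ ((416.576171875, 262.8304138183594), 62.07419967651367) depthz 0.004522898728176794
obl rect ((436.499755859375, 42.592308044433594), (90.64128112792969, 131.6132354736328), 74.49800109863281) circ ((437.0773620605469, 43.013309478759766), 77.78826904296875) depthz 0.0016800148196343123
sq rect ((463.8138427734375, -135.75619506835938), (110.60921478271484, 111.97789764404297), 76.19661712646484) circ ((464.7072448730469, -136.5249481201172), 77.35103607177734) depthz 0.002494942699169722
hex rect ((579.355712890625, -326.93377685546875), (123.29203796386719, 110.35562133789062), 80.61478424072266) circ ((579.1061401367188, -326.1934509277344), 62.40655517578125) depthz 0.0019769817069774653
trough rect ((412.82293701171875, 256.1795349121094), (60.08024215698242, 42.91092300415039), 0.9582511782646179) [0.41149196 0.25616324] 0.06122120174008283
bottle rect ((432.7345886230469, 41.86028289794922), (33.936805725097656, 33.81436538696289), 88.53559112548828) [0.4322053  0.04252809] 0.10665146876265796
cup rect ((465.3301696777344, -134.47877502441406), (57.21403884887695, 59.764488220214844), 88.37696838378906) [ 0.4654422  -0.13443543] 0.07816958541407909
```

View pics/topz.png

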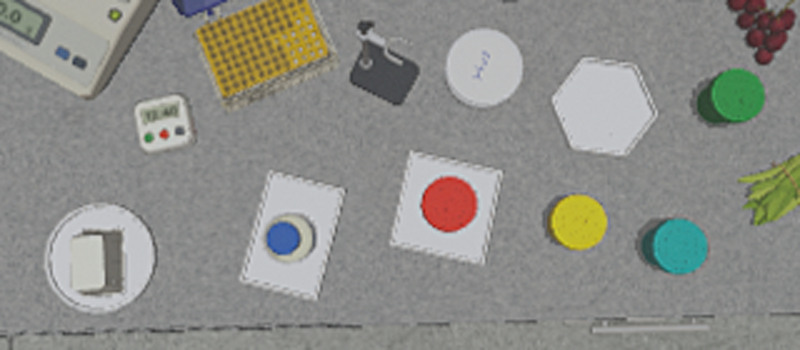

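play_rows --steps '[{"x": 0.04,"y": -0.05,"rz": 0.08},{"x": 0.04,"y": -0.05,"rz": 0.08},{"x": 0.04,"y": -0.05,"rz": 0.08},{"x": 0.04,"y": -0.05,"rz": 0.08},{"x": 0.04,"y": -0.05,"rz": 0.08},{}]'

```text
schema error: expected keys x, y, z, rx, ry, rz, hand
```

Run:
```python
from h import *
o=robot.get_obs();print(o['time'],o['tool_pos'],o['ee_rot'],o['joint_positions'])
s=snapshot('wrist');save('wrist1',s);np.savez('wrist1.npz',**s);C=cloud(s)
print(s['T'].round(3).tolist())
o=robot.get_obs();print(o['time'])
```

```text
0.15 [0.21134882 0.50734625 0.20460261] [-1.57059695  0.0016006   1.17597288] [ 1.07289452e+00  8.77820206e-02  1.37185228e+00  3.38336376e-05
  1.68357098e+00 -1.03074423e-01]
[[0.385, 0.887, 0.253, 0.137], [0.923, -0.37, -0.107, 0.539], [-0.001, 0.275, -0.961, 0.384], [0.0, 0.0, 0.0, 1.0]]
0.2
```

View pics/wrist1.png

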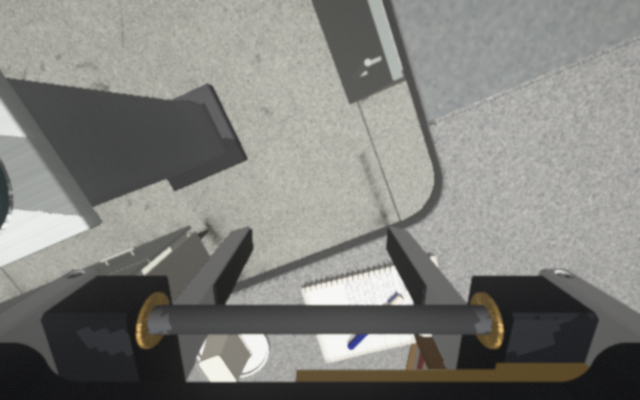

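play_rows --steps '[{"x": 0.04,"y": -0.05,"z": 0,"rx": 0,"ry": 0,"rz": 0.08,"hand": 0.094},{"x": 0.04,"y": -0.05,"z": 0,"rx": 0,"ry": 0,"rz": 0.08,"hand": 0.094},{"x": 0.04,"y": -0.05,"z": 0,"rx": 0,"ry": 0,"rz": 0.08,"hand": 0.094},{"x": 0.04,"y": -0.05,"z": 0,"rx": 0,"ry": 0,"rz": 0.08,"hand": 0.094},{"x": 0.04,"y": -0.05,"z": 0,"rx": 0,"ry": 0,"rz": 0.08,"hand": 0.094},{"x": 0,"y": 0,"z": 0,"rx": 0,"ry": 0,"rz": 0,"hand": 0.094},{"x": 0,"y": 0,"z": 0,"rx": 0,"ry": 0,"rz": 0,"hand": 0.094}]'

```text
time: 1.08
tool_pos: [0.4065, 0.2638, 0.2053]
ee_rot: [-1.57, -0.001, 1.575]
wrist_force: [-0.5, 0.1, -0.1]
width: 0.0937
```

Run:
```python
from h import *
o=robot.get_obs();print(o['time'],o['tool_pos'],o['ee_rot'],o['joint_positions'])
s=snapshot('wrist');save('wrist2',s);np.savez('wrist2.npz',**s);C=cloud(s)
print(s['T'].round(3).tolist())
m=((C[...,2]>.05)&(C[...,2]<.068)).astype(np.uint8); cv2.imwrite('pics/m2.png',m*255)
cs,_=cv2.findContours(m,cv2.RETR_EXTERNAL,cv2.CHAIN_APPROX_NONE)
for k in cs:
  if cv2.contourArea(k)>300:
    k=k[:,0];P=plane(s,k[:,0],k[:,1],.062)[:,:2].astype(np.float32)
    print(cv2.boundingRect(k),cv2.minAreaRect(P*1000))
```

```text
1.075 [0.40654078 0.26376643 0.20530244] [-1.56998375e+00 -5.05456280e-04  1.57486585e+00] [ 4.57883664e-01 -5.88859293e-02  1.51901335e+00  8.15561962e-04
  1.68197394e+00 -1.11689211e+00]
[[-0.003, 0.962, 0.274, 0.326], [1.0, 0.003, 0.002, 0.264], [0.001, 0.274, -0.962, 0.385], [0.0, 0.0, 0.0, 1.0]]
(204, 366, 50, 15) ((687.7216186523438, 129.9734344482422), (26.340492248535156, 73.30762481689453), 0.12083261460065842)
(274, 334, 138, 47) ((651.1139526367188, 295.0020751953125), (78.1518325805664, 204.3354034423828), 6.880136966705322)
(188, 334, 53, 45) ((653.1273193359375, 101.20494079589844), (59.231876373291016, 91.1662368774414), 22.099872589111328)
(531, 224, 24, 44) ((480.3703918457031, 549.270751953125), (17.48949432373047, 59.44029998779297), 85.73859405517578)
(0, 211, 35, 43) ((461.29949951171875, -108.88831329345703), (57.4605598449707, 32.05764389038086), 9.071588516235352)
(126, 185, 43, 44) ((424.66693115234375, 60.32810974121094), (55.8725700378418, 35.87512969970703), 26.614992141723633)
(301, 167, 32, 49) ((409.4432067871094, 261.81011962890625), (60.19334411621094, 36.966346740722656), 0.9086328744888306)
```

View pics/wrist2.png

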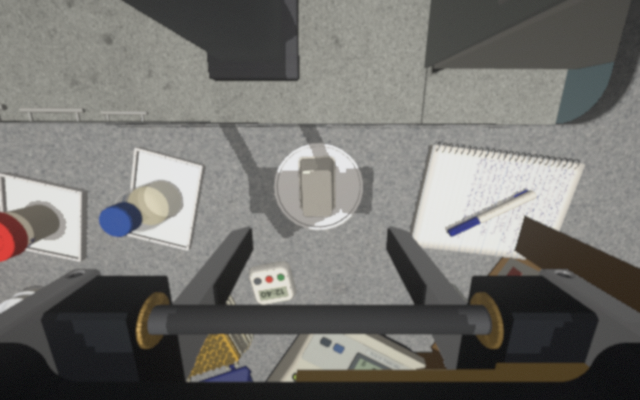

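Run:
```python
from h import *
s=dict(np.load('wrist2.npz'));C=cloud(s)
crop=s['color'][130:240,180:440];big=cv2.resize(crop,None,fx=3,fy=3,interpolation=cv2.INTER_CUBIC);
t=dict(np.load('top0.npz'));big2=cv2.resize(t['color'][210:275,165:240],None,fx=6,fy=6,interpolation=cv2.INTER_CUBIC)
W=np.zeros((330+390,780,3),np.uint8);W[:330,:780]=big;W[330:720,:450]=big2
cv2.imwrite('pics/z2.png',cv2.resize(W,None,fx=.83,fy=.83)[...,::-1])
h=cv2.cvtColor(s['color'],cv2.COLOR_RGB2HSV)
m=np.zeros((400,640),np.uint8);m[140:235,270:370]=(h[...,2]>175)[140:235,270:370]
k=max(cv2.findContours(m,cv2.RETR_EXTERNAL,2)[0],key=cv2.contourArea);k=cv2.convexHull(k)[:,0]
P=plane(s,k[:,0],k[:,1],.012)[:,:2].astype(np.float32)*1000
print('tray',cv2.minEnclosingCircle(P),cv2.fitEllipse(P))
# height rows across trough
for v in [172,180,190,200,210]: print(v,[(u,round(float(C[v,u,2]*1000)),s['color'][v,u,0]) for u in range(294,340,2)])
for u in [310,318]: print(u,[(v,round(float(C[v,u,2]*1000)),s['color'][v,u,0]) for v in range(150,226,2)])
for v in [225,245,255]: print('T',v,[(u,round(float(cloud(t)[v,u,2]*1000)),t['color'][v,u,0]) for u in range(180,220,1)])
```

```text
tray ((377.23101806640625, 230.4839324951172), 28.154056549072266) ((378.0180969238281, 234.17611694335938), (26.64714813232422, 57.33037567138672), 33.98819351196289)
172 [(294, 5, np.uint8(172)), (296, 7, np.uint8(169)), (298, 7, np.uint8(145)), (300, 9, np.uint8(122)), (302, 63, np.uint8(170)), (304, 63, np.uint8(214)), (306, 63, np.uint8(218)), (308, 62, np.uint8(217)), (310, 63, np.uint8(184)), (312, 62, np.uint8(172)), (314, 62, np.uint8(167)), (316, 63, np.uint8(164)), (318, 62, np.uint8(165)), (320, 62, np.uint8(166)), (322, 63, np.uint8(166)), (324, 62, np.uint8(165)), (326, 63, np.uint8(167)), (328, 61, np.uint8(164)), (330, 62, np.uint8(143)), (332, 45, np.uint8(111)), (334, 9, np.uint8(142)), (336, 5, np.uint8(164)), (338, 6, np.uint8(173))]
180 [(294, 6, np.uint8(169)), (296, 7, np.uint8(169)), (298, 7, np.uint8(166)), (300, 7, np.uint8(140)), (302, 63, np.uint8(158)), (304, 63, np.uint8(166)), (306, 63, np.uint8(167)), (308, 63, np.uint8(166)), (310, 61, np.uint8(166)), (312, 61, np.uint8(167)), (314, 64, np.uint8(166)), (316, 63, np.uint8(167)), (318, 63, np.uint8(166)
[... 6391 characters left out ...]
8(188)), (193, 63, np.uint8(190)), (194, 61, np.uint8(189)), (195, 62, np.uint8(184)), (196, 59, np.uint8(172)), (197, 59, np.uint8(169)), (198, 63, np.uint8(168)), (199, 64, np.uint8(163)), (200, 60, np.uint8(142)), (201, 53, np.uint8(113)), (202, 51, np.uint8(120)), (203, 48, np.uint8(123)), (204, 39, np.uint8(122)), (205, 33, np.uint8(116)), (206, 26, np.uint8(117)), (207, 19, np.uint8(110)), (208, 12, np.uint8(117)), (209, 2, np.uint8(157)), (210, 6, np.uint8(177)), (211, 5, np.uint8(198)), (212, 6, np.uint8(195)), (213, 7, np.uint8(194)), (214, 7, np.uint8(196)), (215, 6, np.uint8(198)), (216, 10, np.uint8(192)), (217, 8, np.uint8(151)), (218, 1, np.uint8(114)), (219, 0, np.uint8(141))]
```

View pics/z2.png

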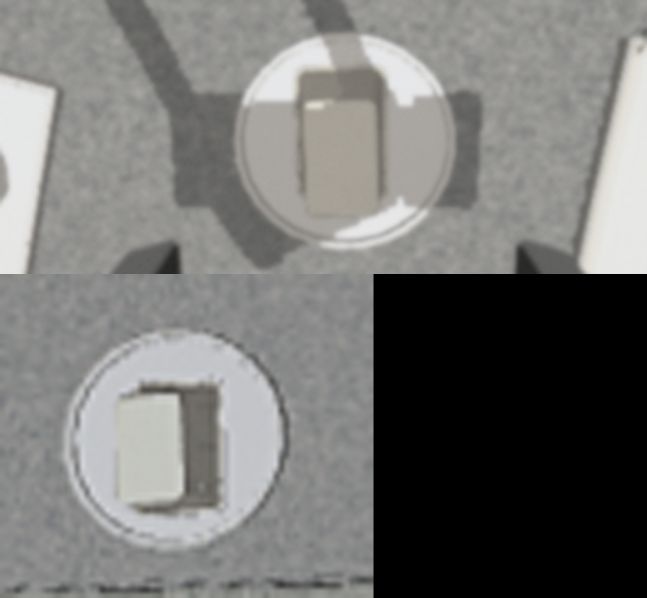

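Run:
```python
from h import *
s=dict(np.load('wrist2.npz'))
print('trough', plane(s,[301.7,331.3,316.5,316.5],[190,190,170,215],.062).round(4).tolist())
print('tray', plane(s,[274.8,362.3,318.5,318.5],[187,187,142.9,230],.012).round(4).tolist())
t=dict(np.load('top0.npz'))
print('trough top', plane(t,[187.7,201.1,194,194],[245,245,233,256],.062).round(4).tolist())
```

```text
trough [[0.4075, 0.2437, 0.062], [0.4074, 0.2794, 0.062], [0.3831, 0.2616, 0.062], [0.4393, 0.2616, 0.062]]
tray [[0.4159, 0.2033, 0.012], [0.4155, 0.3247, 0.012], [0.3555, 0.2638, 0.012], [0.4799, 0.2641, 0.012]]
trough top [[0.411, 0.2784, 0.062], [0.4101, 0.2424, 0.062], [0.443, 0.262, 0.062], [0.3811, 0.2611, 0.062]]
```

play_rows --steps '[{"x": 0.0055,"y": -0.003,"z": -0.05,"rx": 0,"ry": 0,"rz": 0.02,"hand": 0.094},{"x": 0,"y": 0,"z": -0.05,"rx": 0,"ry": 0,"rz": 0,"hand": 0.094},{"x": 0,"y": 0,"z": -0.04,"rx": 0,"ry": 0,"rz": 0,"hand": 0.094},{"x": 0,"y": 0,"z": 0,"rx": 0,"ry": 0,"rz": 0,"hand": 0.094}]'

```text
time: 1.62
tool_pos: [0.4085, 0.2608, 0.062]
ee_rot: [-1.563, 0.003, 1.599]
wrist_force: [0.4, -0.4, 1.0]
width: 0.0942
```

play_rows --steps '[{"x": 0.003,"y": 0,"z": -0.02,"rx": 0,"ry": 0,"rz": 0,"hand": 0.094},{"x": 0,"y": 0,"z": -0.02,"rx": 0,"ry": 0,"rz": 0,"hand": 0.094},{"x": 0,"y": 0,"z": 0,"rx": 0,"ry": 0,"rz": 0,"hand": 0.03},{"x": 0,"y": 0,"z": 0,"rx": 0,"ry": 0,"rz": 0,"hand": 0.03},{"x": 0,"y": 0,"z": 0,"rx": 0,"ry": 0,"rz": 0,"hand": 0.03},{"x": 0,"y": 0,"z": 0,"rx": 0,"ry": 0,"rz": 0,"hand": 0.03}]'

```text
time: 2.38
tool_pos: [0.4158, 0.261, 0.0265]
ee_rot: [-1.572, -0.001, 1.596]
wrist_force: [-1.1, -0.1, 0.0]
width: 0.0571
```

play_rows --steps '[{"x": 0,"y": 0,"z": 0,"rx": 0,"ry": 0,"rz": 0,"hand": 0.03},{"x": 0,"y": 0,"z": 0,"rx": 0,"ry": 0,"rz": 0,"hand": 0.03},{"x": 0,"y": 0,"z": 0,"rx": 0,"ry": 0,"rz": 0,"hand": 0.03},{"x": 0,"y": 0,"z": 0,"rx": 0,"ry": 0,"rz": 0,"hand": 0.03}]'

```text
time: 2.88
tool_pos: [0.4154, 0.2607, 0.0258]
ee_rot: [-1.571, -0.0, 1.596]
wrist_force: [0.5, -0.7, 2.3]
width: 0.0459
```

Run:
```python
from h import *
for i in range(4):
    o=robot.get_obs();print(o['time'],o['tool_pos'].round(4),o['ee_rot'].round(3),o['wrist_force'].round(1),o['wrist_torque'].round(2),o['width'])
    if i<3: s=snapshot('wrist')
save('w3',s)
```

```text
2.875 [0.4154 0.2607 0.0258] [-1.571 -0.     1.596] [ 0.5 -0.7  2.3] [-0.08  0.09 -0.01] 0.04592069477255726
2.925 [0.4155 0.2607 0.0258] [-1.571 -0.     1.596] [-0.7 -1.3  2.3] [-0.09  0.15  0.03] 0.04616737848289842
2.975 [0.4155 0.2607 0.0258] [-1.571 -0.     1.596] [-0.3 -0.4  3.1] [-0.01  0.08  0.  ] 0.04574943698152144
3.025 [0.4155 0.2607 0.0258] [-1.571 -0.     1.596] [ 0.2 -0.3  3. ] [-0.05  0.1  -0.02] 0.045607780971883394
```

View pics/w3.png

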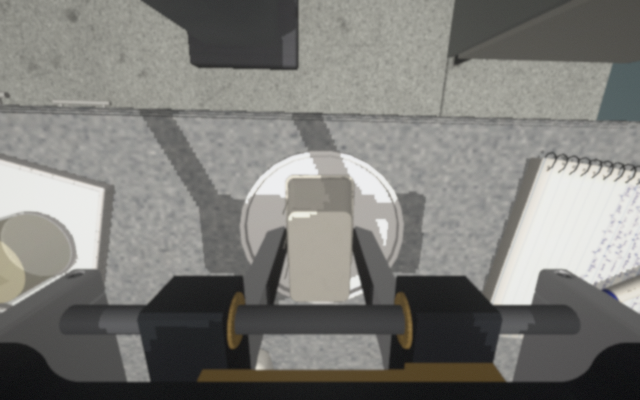

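play_rows --steps '[{"x": 0,"y": 0,"z": 0.02,"rx": 0,"ry": 0,"rz": 0,"hand": 0.03},{"x": 0,"y": 0,"z": 0.05,"rx": 0,"ry": 0,"rz": 0,"hand": 0.03},{"x": 0,"y": 0,"z": 0.05,"rx": 0,"ry": 0,"rz": 0,"hand": 0.03},{"x": 0.007,"y": -0.02,"z": 0.02,"rx": 0,"ry": 0,"rz": 0,"hand": 0.03},{"x": 0.0137,"y": -0.049,"z": 0,"rx": 0,"ry": 0,"rz": -0.025,"hand": 0.03},{"x": 0.0137,"y": -0.049,"z": 0,"rx": 0,"ry": 0,"rz": -0.025,"hand": 0.03},{"x": 0.0137,"y": -0.049,"z": 0,"rx": 0,"ry": 0,"rz": -0.025,"hand": 0.03},{"x": 0.0137,"y": -0.049,"z": 0,"rx": 0,"ry": 0,"rz": -0.025,"hand": 0.03}]'

```text
time: 4.03
tool_pos: [0.477, 0.0432, 0.1648]
ee_rot: [-1.57, -0.0, 1.495]
wrist_force: [-0.1, 0.6, -1.3]
width: 0.0457
```

play_rows --steps '[{"x": 0.0137,"y": -0.049,"z": 0,"rx": 0,"ry": 0,"rz": -0.025,"hand": 0.03},{"x": 0.0137,"y": -0.049,"z": 0,"rx": 0,"ry": 0,"rz": -0.025,"hand": 0.03},{"x": 0.0137,"y": -0.049,"z": 0,"rx": 0,"ry": 0,"rz": -0.025,"hand": 0.03},{"x": 0.0137,"y": -0.049,"z": 0,"rx": 0,"ry": 0,"rz": -0.025,"hand": 0.03},{"x": 0.0137,"y": -0.049,"z": 0,"rx": 0,"ry": 0,"rz": -0.025,"hand": 0.03},{"x": 0.0137,"y": -0.049,"z": 0,"rx": 0,"ry": 0,"rz": -0.025,"hand": 0.03},{"x": 0.0137,"y": -0.04,"z": 0,"rx": 0,"ry": 0,"rz": -0.025,"hand": 0.03},{"x": 0,"y": 0,"z": 0,"rx": 0,"ry": 0,"rz": 0,"hand": 0.03}]'

```text
time: 5.03
tool_pos: [0.5726, -0.2919, 0.1631]
ee_rot: [-1.568, -0.001, 1.317]
wrist_force: [0.1, 1.3, -0.6]
width: 0.0461
```

play_rows --steps '[{"x": 0.008,"y": -0.034,"z": 0,"rx": 0,"ry": 0,"rz": -0.01,"hand": 0.03},{"x": 0,"y": 0,"z": 0,"rx": 0,"ry": 0,"rz": 0,"hand": 0.03},{"x": 0,"y": 0,"z": 0,"rx": 0,"ry": 0,"rz": 0,"hand": 0.03}]'

```text
time: 5.4
tool_pos: [0.5808, -0.3218, 0.1651]
ee_rot: [-1.57, -0.001, 1.312]
wrist_force: [0.1, 0.4, 0.1]
width: 0.0456
```

Run:
```python
from h import *
s=snapshot('wrist');save('w4',s);np.savez('w4.npz',**s)
o=robot.get_obs();print(o['time'],o['tool_pos'].round(4),o['ee_rot'].round(3),o['joint_positions'].round(2))
```

```text
5.45 [ 0.5808 -0.3218  0.1654] [-1.570e+00 -1.000e-03  1.312e+00] [-0.59  0.35  1.13  0.    1.66 -1.9 ]
```

View pics/w4.png

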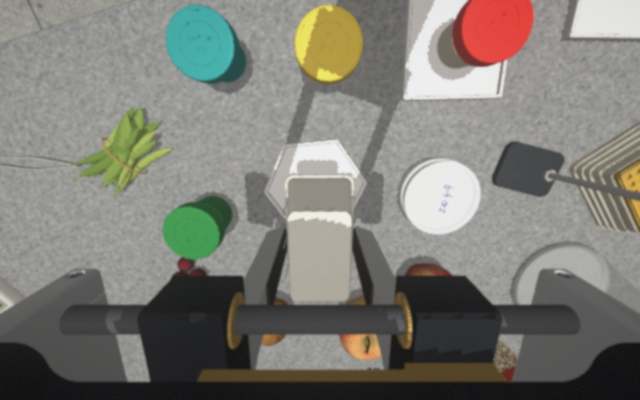

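Run:
```python
from h import *
s=dict(np.load('w4.npz'))
P=plane(s,[265,366,297,343],[190,185,145,140],.012)[:,:2];print(P.round(4).tolist(),P[:2].mean(0))
```

```text
[[0.5667, -0.3866], [0.5927, -0.264], [0.524, -0.3329], [0.5323, -0.2787]] [ 0.57968235 -0.32529303]
```

play_rows --steps '[{"x": 0.002,"y": -0.005,"z": -0.05,"rx": 0,"ry": 0,"rz": -0.01,"hand": 0.03},{"x": 0,"y": 0,"z": -0.05,"rx": 0,"ry": 0,"rz": 0,"hand": 0.03},{"x": 0,"y": 0,"z": -0.025,"rx": 0,"ry": 0,"rz": 0,"hand": 0.03},{"x": 0,"y": 0,"z": 0,"rx": 0,"ry": 0,"rz": 0,"hand": 0.03},{"x": 0,"y": 0,"z": 0,"rx": 0,"ry": 0,"rz": 0,"hand": 0.03}]'

```text
time: 6.08
tool_pos: [0.584, -0.3282, 0.0426]
ee_rot: [-1.574, 0.001, 1.302]
wrist_force: [0.1, -0.3, -0.3]
width: 0.0458
```

play_rows --steps '[{"x": 0,"y": 0,"z": -0.01,"rx": 0,"ry": 0,"rz": 0,"hand": 0.03},{"x": 0,"y": 0,"z": -0.005,"rx": 0,"ry": 0,"rz": 0,"hand": 0.03},{"x": 0,"y": 0,"z": 0,"rx": 0,"ry": 0,"rz": 0,"hand": 0.03},{"x": 0,"y": 0,"z": 0,"rx": 0,"ry": 0,"rz": 0,"hand": 0.03}]'

```text
time: 6.58
tool_pos: [0.5831, -0.3285, 0.0258]
ee_rot: [-1.571, 0.0, 1.301]
wrist_force: [1.1, -0.5, 0.6]
width: 0.0459
```

play_rows --steps '[{"x": 0,"y": 0,"z": -0.0005,"rx": 0,"ry": 0,"rz": 0,"hand": 0.03},{"x": 0,"y": 0,"z": 0,"rx": 0,"ry": 0,"rz": 0,"hand": 0.094},{"x": 0,"y": 0,"z": 0,"rx": 0,"ry": 0,"rz": 0,"hand": 0.094},{"x": 0,"y": 0,"z": 0,"rx": 0,"ry": 0,"rz": 0,"hand": 0.094},{"x": 0,"y": 0,"z": 0,"rx": 0,"ry": 0,"rz": 0,"hand": 0.094}]'

```text
time: 7.2
tool_pos: [0.5829, -0.3283, 0.0248]
ee_rot: [-1.571, -0.0, 1.301]
wrist_force: [-0.5, 0.0, -0.4]
width: 0.0829
```

play_rows --steps '[{"x": 0,"y": 0,"z": 0.03,"rx": 0,"ry": 0,"rz": 0,"hand": 0.094},{"x": 0,"y": 0,"z": 0.06,"rx": 0,"ry": 0,"rz": 0,"hand": 0.094},{"x": -0.015,"y": 0.03,"z": 0.05,"rx": 0,"ry": 0,"rz": 0,"hand": 0.094},{"x": -0.03,"y": 0.05,"z": 0,"rx": 0,"ry": 0,"rz": 0,"hand": 0.094},{"x": -0.03,"y": 0.05,"z": 0,"rx": 0,"ry": 0,"rz": 0,"hand": 0.094},{"x": -0.03,"y": 0.05,"z": 0,"rx": 0,"ry": 0,"rz": 0,"hand": 0.094},{"x": -0.012,"y": 0.013,"z": 0,"rx": 0,"ry": 0,"rz": 0,"hand": 0.094},{"x": 0,"y": 0,"z": 0,"rx": 0,"ry": 0,"rz": 0,"hand": 0.094}]'

```text
time: 8.2
tool_pos: [0.466, -0.1351, 0.1656]
ee_rot: [-1.572, 0.001, 1.302]
wrist_force: [0.7, -0.9, 0.4]
width: 0.0938
```

Run:
```python
from h import *
s=snapshot('wrist');save('w5',s);np.savez('w5.npz',**s)
s=snapshot('top');save('t5',s);np.savez('t5.npz',**s)
o=robot.get_obs();print(o['time'],o['tool_pos'].round(4),o['ee_rot'].round(3),o['joint_positions'].round(2))
```

```text
8.3 [ 0.4667 -0.1363  0.1652] [-1.572e+00  1.000e-03  1.300e+00] [-0.4  -0.04  1.58 -0.    1.6  -1.7 ]
```

View pics/w5.png

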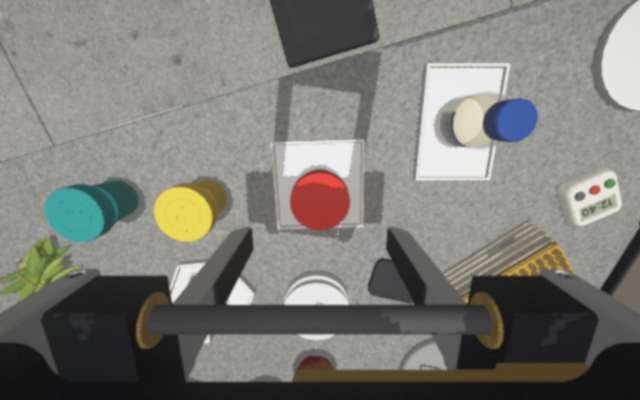

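View pics/t5.png

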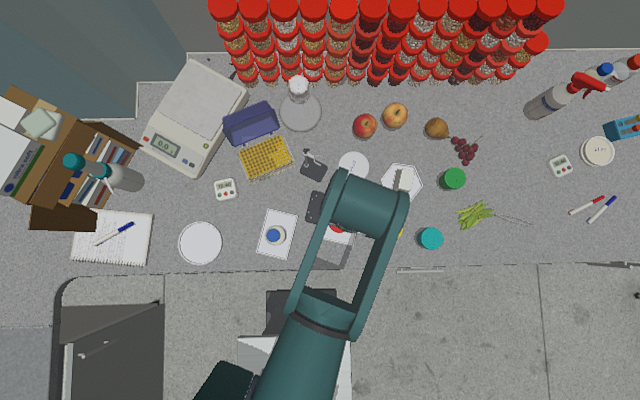

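Trough is in the hexagon; round tray is empty now. The wrist view has the lid at (320,200).

```bash
cat >> h.py <<'E'
def comp(mask,near):
    n,l,st,ce=cv2.connectedComponentsWithStats(mask.astype(np.uint8))
    i=1+np.argmin(np.hypot(*(ce[1:]-near).T)+1e3*(st[1:,4]<100)); return (l==i).astype(np.uint8)
def outl(m):
    return max(cv2.findContours(m,cv2.RETR_EXTERNAL,cv2.CHAIN_APPROX_NONE)[0],key=cv2.contourArea)[:,0]
def pl(s,k,z): return (plane(s,k[:,0],k[:,1],z)[:,:2]*1000).astype(np.float32)
E
python3 - <<'E'
from h import *
s=dict(np.load('w5.npz'));C=cloud(s);h=cv2.cvtColor(s['color'],cv2.COLOR_RGB2HSV)
red=((h[...,0]<8)|(h[...,0]>172))&(h[...,1]>150)&(C[...,2]>.07)
P=pl(s,outl(comp(red,(320,200))),.079);print('lid wrist',cv2.minEnclosingCircle(P),cv2.fitEllipse(P))
t=dict(np.load('top0.npz'));h=cv2.cvtColor(t['color'],cv2.COLOR_RGB2HSV)
red=((h[...,0]<8)|(h[...,0]>172))&(h[...,1]>150)
P=pl(t,outl(comp(red,(339,222))),.079);print('lid top',cv2.minEnclosingCircle(P),cv2.fitEllipse(P))
t=dict(np.load('t5.npz'));h=cv2.cvtColor(t['color'],cv2.COLOR_RGB2HSV)
P=pl(t,outl(comp((h[...,2]>165)&(h[...,1]<60),(200,243))),.012);print('round top',cv2.minEnclosingCircle(P),cv2.fitEllipse(P))
big=cv2.resize(s['color'][50:250,250:530],None,fx=2.8,fy=2.8,interpolation=cv2.INTER_CUBIC);cv2.imwrite('pics/z5.png',big[...,::-1])
E
```

```text
lid wrist ((464.5288391113281, -133.16578674316406), 30.22471809387207) ((464.38995361328125, -133.560302734375), (56.707645416259766, 59.68163299560547), 75.15628814697266)
lid top ((464.47674560546875, -133.71275329589844), 29.216285705566406) ((464.5793151855469, -133.39849853515625), (55.404415130615234, 56.50422668457031), 46.69211959838867)
round top ((416.4977722167969, 263.4949951171875), 62.729618072509766) ((416.5455017089844, 262.80645751953125), (121.16998291015625, 121.87437438964844), 104.97624969482422)
```

View pics/z5.png

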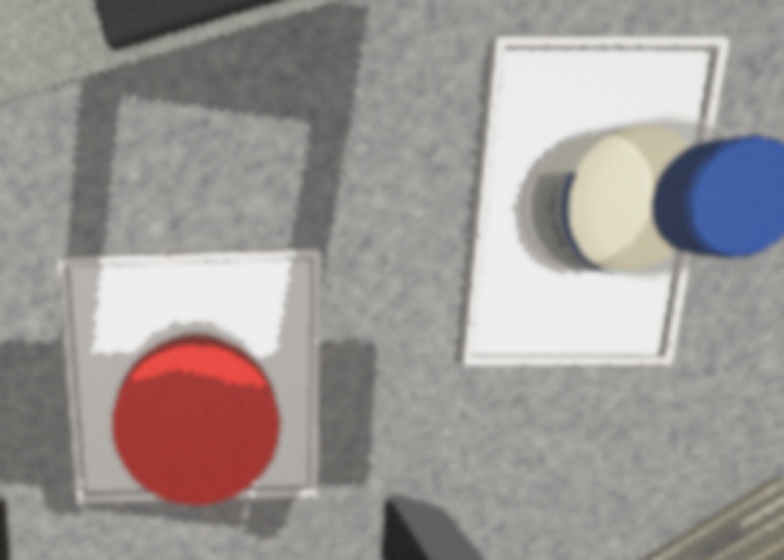

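Run:
```python
from h import *
s=dict(np.load('w5.npz'))
for q in ([(62,260),(321,252),(318,493),(80,500)],[(495,38),(728,40),(672,362),(464,363)]):
    k=np.array(q)/2.8+[250,50]; P=pl(s,k,.012); print(P.round(1).tolist(),P.mean(0),[round(float(np.linalg.norm(P[i]-P[i-1])),1) for i in range(4)], np.degrees(np.arctan2(*(P[2]-P[1])[::-1])),np.degrees(np.arctan2(*(P[3]-P[0])[::-1])))
```

```text
[[399.20001220703125, -173.6999969482422], [425.1000061035156, -67.19999694824219], [531.2000122070312, -92.80000305175781], [505.29998779296875, -199.8000030517578]] [ 465.19727 -133.39085] [109.3, 109.7, 109.1, 110.1] -13.572524 -13.784026
[[362.8999938964844, 17.100000381469727], [388.0, 105.30000305175781], [512.5, 70.9000015258789], [488.6000061035156, -17.299999237060547]] [437.9878    43.997322] [130.3, 91.7, 129.2, 91.4] -15.419501 -15.269784
```

play_rows --steps '[{"x": -0.002,"y": 0.003,"z": -0.05,"rx": 0,"ry": 0,"rz": 0,"hand": 0.094},{"x": 0,"y": 0,"z": -0.035,"rx": 0,"ry": 0,"rz": 0,"hand": 0.094},{"x": 0,"y": 0,"z": -0.015,"rx": 0,"ry": 0,"rz": 0,"hand": 0.094},{"x": 0,"y": 0,"z": -0.01,"rx": 0,"ry": 0,"rz": 0,"hand": 0.094},{"x": 0,"y": 0,"z": 0,"rx": 0,"ry": 0,"rz": 0,"hand": 0.094}]'

```text
time: 8.93
tool_pos: [0.4644, -0.1328, 0.0552]
ee_rot: [-1.571, -0.0, 1.301]
wrist_force: [-0.1, 0.0, -0.3]
width: 0.0942
```

play_rows --steps '[{"x": 0,"y": 0,"z": -0.005,"rx": 0,"ry": 0,"rz": 0,"hand": 0.094},{"x": 0,"y": 0,"z": 0,"rx": 0,"ry": 0,"rz": 0,"hand": 0.05},{"x": 0,"y": 0,"z": 0,"rx": 0,"ry": 0,"rz": 0,"hand": 0.05},{"x": 0,"y": 0,"z": 0,"rx": 0,"ry": 0,"rz": 0,"hand": 0.05},{"x": 0,"y": 0,"z": 0,"rx": 0,"ry": 0,"rz": 0,"hand": 0.05},{"x": 0,"y": 0,"z": 0,"rx": 0,"ry": 0,"rz": 0,"hand": 0.05}]'

```text
time: 9.68
tool_pos: [0.4641, -0.1326, 0.0503]
ee_rot: [-1.571, 0.0, 1.301]
wrist_force: [-0.8, -0.5, 0.5]
width: 0.0606
```

play_rows --steps '[{"x": 0,"y": 0,"z": 0.015,"rx": 0,"ry": 0,"rz": 0,"hand": 0.05},{"x": 0,"y": 0,"z": 0.03,"rx": 0,"ry": 0,"rz": 0,"hand": 0.05},{"x": 0,"y": 0,"z": 0.04,"rx": 0,"ry": 0,"rz": 0,"hand": 0.05},{"x": 0,"y": 0,"z": 0.04,"rx": 0,"ry": 0,"rz": 0,"hand": 0.05},{"x": 0,"y": 0,"z": 0,"rx": 0,"ry": 0,"rz": 0,"hand": 0.05}]'

```text
time: 10.3
tool_pos: [0.4663, -0.1331, 0.1798]
ee_rot: [-1.58, 0.001, 1.301]
wrist_force: [-0.7, -0.1, -1.1]
width: 0.0606
```

play_rows --steps '[{"x": -0.003,"y": 0.025,"z": 0,"rx": 0,"ry": 0,"rz": 0,"hand": 0.05},{"x": -0.006,"y": 0.05,"z": 0,"rx": 0,"ry": 0,"rz": 0,"hand": 0.05},{"x": -0.006,"y": 0.05,"z": 0,"rx": 0,"ry": 0,"rz": 0,"hand": 0.05},{"x": -0.006,"y": 0.05,"z": 0,"rx": 0,"ry": 0,"rz": 0,"hand": 0.05},{"x": -0.006,"y": 0.05,"z": 0,"rx": 0,"ry": 0,"rz": 0,"hand": 0.05},{"x": -0.006,"y": 0.05,"z": 0,"rx": 0,"ry": 0,"rz": 0,"hand": 0.05},{"x": -0.006,"y": 0.05,"z": 0,"rx": 0,"ry": 0,"rz": 0,"hand": 0.05},{"x": -0.005,"y": 0.04,"z": 0,"rx": 0,"ry": 0,"rz": 0,"hand": 0.05}]'

```text
time: 11.3
tool_pos: [0.4186, 0.2343, 0.1734]
ee_rot: [-1.569, 0.001, 1.302]
wrist_force: [1.3, -0.3, -0.8]
width: 0.0605
```

play_rows --steps '[{"x": -0.003,"y": 0.02,"z": 0,"rx": 0,"ry": 0,"rz": 0,"hand": 0.05},{"x": 0,"y": 0,"z": 0,"rx": 0,"ry": 0,"rz": 0,"hand": 0.05},{"x": 0,"y": 0,"z": 0,"rx": 0,"ry": 0,"rz": 0,"hand": 0.05}]'

```text
time: 11.68
tool_pos: [0.4166, 0.2518, 0.1741]
ee_rot: [-1.57, 0.002, 1.301]
wrist_force: [-0.2, -0.2, -0.2]
width: 0.0604
```

Run:
```python
from h import *
s=snapshot('wrist');save('w6',s);np.savez('w6.npz',**s)
o=robot.get_obs();print(o['time'],o['tool_pos'].round(4),o['ee_rot'].round(3),o['joint_positions'].round(2))
```

```text
11.725 [0.4169 0.2517 0.1744] [-1.57e+00  1.00e-03  1.30e+00] [ 0.43 -0.04  1.57 -0.    1.62 -0.87]
```

View pics/w6.png

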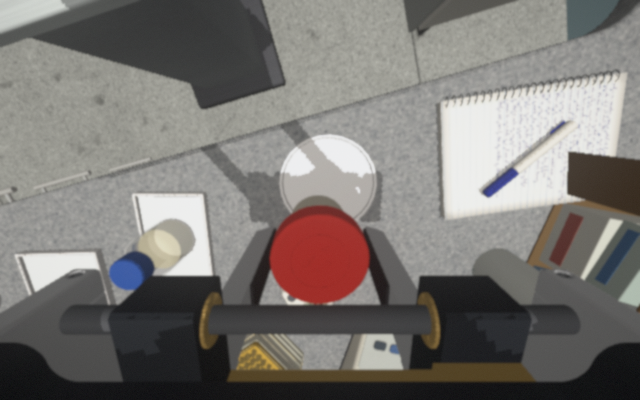

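Run:
```python
from h import *
s=dict(np.load('w6.npz'));C=cloud(s);h=cv2.cvtColor(s['color'],cv2.COLOR_RGB2HSV)
red=((h[...,0]<8)|(h[...,0]>172))&(h[...,1]>150)
k=outl(comp(red,(320,255)));k=k[k[:,1]>235]
P=pl(s,k,.2030);print('lid',cv2.fitEllipse(P), 'z',np.median(C[250:260,300:340,2]))
# tray outer: points on boundary
m=(h[...,1]<40)
e=[]
g=cv2.GaussianBlur(s['color'][...,1],(3,3),0).astype(int)
for v in range(150,200,5):
    print(v,[(u,g[v,u]) for u in range(272,292,2)],[(u,g[v,u]) for u in range(366,386,2)])
big=cv2.resize(s['color'][120:240,250:410],None,fx=5,fy=5,interpolation=cv2.INTER_CUBIC);cv2.imwrite('pics/z6.png',big[...,::-1])
```

```text
lid ((417.1015625, 252.5478057861328), (59.74092102050781, 61.00497055053711), 63.88212203979492) z 0.20334237093330176
150 [(272, np.int64(159)), (274, np.int64(153)), (276, np.int64(154)), (278, np.int64(158)), (280, np.int64(156)), (282, np.int64(158)), (284, np.int64(159)), (286, np.int64(157)), (288, np.int64(157)), (290, np.int64(173))] [(366, np.int64(166)), (368, np.int64(158)), (370, np.int64(153)), (372, np.int64(152)), (374, np.int64(155)), (376, np.int64(158)), (378, np.int64(160)), (380, np.int64(157)), (382, np.int64(155)), (384, np.int64(158))]
155 [(272, np.int64(159)), (274, np.int64(157)), (276, np.int64(151)), (278, np.int64(147)), (280, np.int64(145)), (282, np.int64(149)), (284, np.int64(151)), (286, np.int64(169)), (288, np.int64(210)), (290, np.int64(226))] [(366, np.int64(226)), (368, np.int64(206)), (370, np.int64(163)), (372, np.int64(151)), (374, np.int64(153)), (376, np.int64(152)), (378, np.int64(150)), (380, np.int64(150)), (382, np.int64(152)), (384, np.int64(156))]
160 [(272, np.int64(153)), (274, np.int64(156)), (276, np.int64(159)), (278, np.int64(16
[... 2779 characters left out ...]
nt64(175)), (290, np.int64(175))] [(366, np.int64(173)), (368, np.int64(173)), (370, np.int64(167)), (372, np.int64(155)), (374, np.int64(159)), (376, np.int64(128)), (378, np.int64(107)), (380, np.int64(109)), (382, np.int64(134)), (384, np.int64(150))]
195 [(272, np.int64(114)), (274, np.int64(112)), (276, np.int64(111)), (278, np.int64(111)), (280, np.int64(128)), (282, np.int64(156)), (284, np.int64(150)), (286, np.int64(162)), (288, np.int64(174)), (290, np.int64(174))] [(366, np.int64(173)), (368, np.int64(171)), (370, np.int64(157)), (372, np.int64(159)), (374, np.int64(145)), (376, np.int64(115)), (378, np.int64(109)), (380, np.int64(115)), (382, np.int64(142)), (384, np.int64(156))]
```

View pics/z6.png

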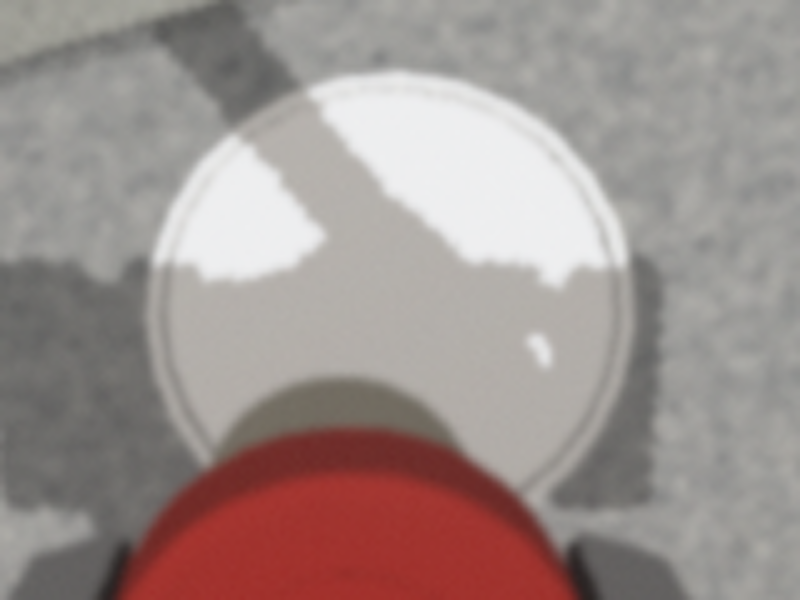

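Run:
```python
from h import *
from scipy.optimize import least_squares
s=dict(np.load('w6.npz'))
k=np.array([(283.5,160),(372,160),(280,170),(375.5,170),(278.3,180),(376.8,180),(279.3,190),(376,190),(280.5,195),(375,195),(329,134.2)])
P=pl(s,k,.012)
r=least_squares(lambda p:np.hypot(*(P-p[:2]).T)-p[2],[417,263,62]);print(r.x,r.fun.round(1))
```

```text
[417.45134031 263.41844111  62.35620196] [ 0.5  0.3  0.1  0.   0.3 -0.1 -0.2 -0.1 -0.3  0.1 -0.6]
```

play_rows --steps '[{"x": 0,"y": 0.011,"z": -0.03,"rx": 0,"ry": 0,"rz": 0,"hand": 0.05},{"x": 0,"y": 0,"z": -0.045,"rx": 0,"ry": 0,"rz": 0,"hand": 0.05},{"x": 0,"y": 0,"z": -0.03,"rx": 0,"ry": 0,"rz": 0,"hand": 0.05},{"x": 0,"y": 0,"z": 0,"rx": 0,"ry": 0,"rz": 0,"hand": 0.05},{"x": 0,"y": 0,"z": 0,"rx": 0,"ry": 0,"rz": 0,"hand": 0.05}]'

```text
time: 12.35
tool_pos: [0.4181, 0.2635, 0.0715]
ee_rot: [-1.573, -0.002, 1.3]
wrist_force: [0.1, 1.0, -0.5]
width: 0.0604
```

play_rows --steps '[{"x": -0.0005,"y": -0.001,"z": -0.012,"rx": 0,"ry": 0,"rz": 0,"hand": 0.05},{"x": 0,"y": 0,"z": -0.006,"rx": 0,"ry": 0,"rz": 0,"hand": 0.05},{"x": 0,"y": 0,"z": 0,"rx": 0,"ry": 0,"rz": 0,"hand": 0.05},{"x": 0,"y": 0,"z": 0,"rx": 0,"ry": 0,"rz": 0,"hand": 0.05}]'

```text
time: 12.85
tool_pos: [0.4166, 0.2628, 0.0522]
ee_rot: [-1.571, -0.0, 1.301]
wrist_force: [-0.3, -0.8, -0.9]
width: 0.0603
```

play_rows --steps '[{"x": 0,"y": 0,"z": -0.0015,"rx": 0,"ry": 0,"rz": 0,"hand": 0.05},{"x": 0,"y": 0,"z": 0,"rx": 0,"ry": 0,"rz": 0,"hand": 0.05},{"x": 0,"y": 0,"z": 0,"rx": 0,"ry": 0,"rz": 0,"hand": 0.05}]'

```text
time: 13.22
tool_pos: [0.4165, 0.2627, 0.0505]
ee_rot: [-1.571, -0.0, 1.301]
wrist_force: [-0.1, -0.7, -1.6]
width: 0.0607
```

play_rows --steps '[{"x": 0,"y": 0,"z": -0.0007,"rx": 0,"ry": 0,"rz": 0,"hand": 0.05},{"x": 0,"y": 0,"z": 0,"rx": 0,"ry": 0,"rz": 0,"hand": 0.05},{"x": 0,"y": 0,"z": 0,"rx": 0,"ry": 0,"rz": 0,"hand": 0.094},{"x": 0,"y": 0,"z": 0,"rx": 0,"ry": 0,"rz": 0,"hand": 0.094},{"x": 0,"y": 0,"z": 0,"rx": 0,"ry": 0,"rz": 0,"hand": 0.094},{"x": 0,"y": 0,"z": 0,"rx": 0,"ry": 0,"rz": 0,"hand": 0.094}]'

```text
time: 13.98
tool_pos: [0.4164, 0.2627, 0.0497]
ee_rot: [-1.571, -0.0, 1.301]
wrist_force: [0.1, 0.5, 0.3]
width: 0.0934
```

play_rows --steps '[{"x": 0,"y": 0,"z": 0.03,"rx": 0,"ry": 0,"rz": 0,"hand": 0.094},{"x": 0,"y": 0,"z": 0.05,"rx": 0,"ry": 0,"rz": 0,"hand": 0.094},{"x": 0,"y": -0.01,"z": 0.05,"rx": 0,"ry": 0,"rz": 0,"hand": 0.094},{"x": 0.003,"y": -0.05,"z": 0.02,"rx": 0,"ry": 0,"rz": 0,"hand": 0.094},{"x": 0.004,"y": -0.05,"z": 0,"rx": 0,"ry": 0,"rz": 0,"hand": 0.094},{"x": 0.004,"y": -0.05,"z": 0,"rx": 0,"ry": 0,"rz": 0,"hand": 0.094},{"x": 0.004,"y": -0.05,"z": 0,"rx": 0,"ry": 0,"rz": 0,"hand": 0.094},{"x": 0,"y": 0,"z": 0,"rx": 0,"ry": 0,"rz": 0,"hand": 0.094}]'

```text
time: 14.98
tool_pos: [0.4316, 0.0501, 0.1998]
ee_rot: [-1.571, 0.0, 1.295]
wrist_force: [0.3, 0.7, -0.1]
width: 0.094
```

Run:
```python
from h import *
s=snapshot('wrist');save('w7',s);np.savez('w7.npz',**s)
o=robot.get_obs();print(o['time'],o['tool_pos'].round(4),o['ee_rot'].round(3),o['joint_positions'].round(2))
```

```text
15.025 [0.4315 0.0518 0.1998] [-1.571e+00 -1.000e-03  1.298e+00] [-0.01 -0.17  1.63  0.    1.68 -1.31]
```

View pics/w7.png

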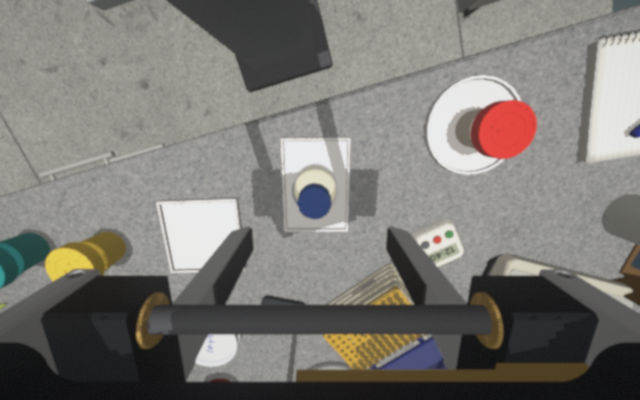

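Run:
```python
from h import *
s=dict(np.load('w7.npz'));C=cloud(s);h=cv2.cvtColor(s['color'],cv2.COLOR_RGB2HSV)
b=(abs(h[...,0].astype(int)-112)<12)&(h[...,1]>120)
m=comp(b&(C[...,2]>.098),(315,201));P=pl(s,outl(m),.107);print('cap',cv2.minEnclosingCircle(P),cv2.fitEllipse(P))
red=((h[...,0]<8)|(h[...,0]>172))&(h[...,1]>150)&(C[...,2]>.07)
P=pl(s,outl(comp(red,(510,128))),.079);print('lid',cv2.fitEllipse(P))
w=(h[...,2]>185)&(h[...,1]<40)&(C[...,2]<.03)
P=pl(s,outl(comp(w,(475,125))),.012);print('round',cv2.minEnclosingCircle(P))
P=pl(s,outl(comp(w,(200,235))),.012);print('sq',cv2.minAreaRect(P))
big=cv2.resize(s['color'][120:290,150:370],None,fx=3.5,fy=3.5,interpolation=cv2.INTER_CUBIC);cv2.imwrite('pics/z7.png',big[...,::-1])
```

```text
cap ((430.7979431152344, 45.185028076171875), 16.476106643676758) ((430.95477294921875, 45.447166442871094), (30.26569175720215, 31.895498275756836), 71.97808837890625)
lid ((417.66998291015625, 259.87060546875), (57.989559173583984, 61.15644836425781), 153.59320068359375)
round ((417.508056640625, 263.41912841796875), 62.22673416137695)
sq ((464.37591552734375, -134.87088012695312), (111.83970642089844, 112.0277328491211), 76.15205383300781)
```

View pics/z7.png

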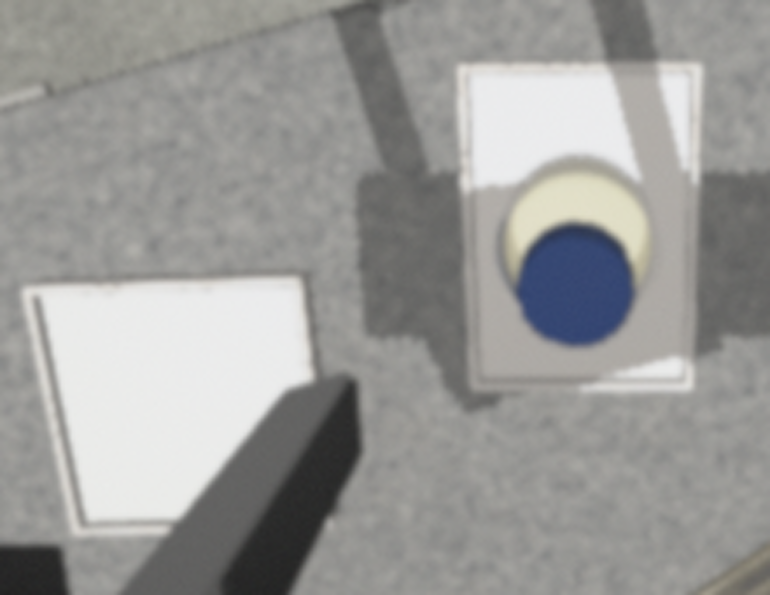

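play_rows --steps '[{"x": 0,"y": -0.007,"z": -0.03,"rx": 0,"ry": 0,"rz": 0,"hand": 0.094},{"x": 0,"y": 0,"z": -0.04,"rx": 0,"ry": 0,"rz": 0,"hand": 0.094},{"x": 0,"y": 0,"z": 0,"rx": 0,"ry": 0,"rz": 0,"hand": 0.094},{"x": 0,"y": 0,"z": 0,"rx": 0,"ry": 0,"rz": 0,"hand": 0.094}]'

```text
time: 15.52
tool_pos: [0.4322, 0.0466, 0.1312]
ee_rot: [-1.572, -0.001, 1.303]
wrist_force: [-0.7, 0.0, 1.3]
width: 0.0938
```

Run:
```python
from h import *
s=snapshot('wrist');save('w8',s)
C=cloud(s);h=cv2.cvtColor(s['color'],cv2.COLOR_RGB2HSV)
b=(abs(h[...,0].astype(int)-112)<12)&(h[...,1]>120)
m=comp(b&(C[...,2]>.09),(318,230));P=pl(s,outl(m),.107);print('cap',cv2.minEnclosingCircle(P),cv2.fitEllipse(P))
t=snapshot('top');save('t8',t);C=cloud(t);h=cv2.cvtColor(t['color'],cv2.COLOR_RGB2HSV)
red=((h[...,0]<8)|(h[...,0]>172))&(h[...,1]>150)&(C[...,2]>.07)
P=pl(t,outl(comp(red,(200,243))),.079);print('lid top',cv2.fitEllipse(P),cv2.minEnclosingCircle(P))
o=robot.get_obs();print(o['time'],o['tool_pos'].round(4),o['ee_rot'].round(3),o['joint_positions'].round(2))
```

```text
cap ((430.6916198730469, 45.25498580932617), 16.849885940551758) ((430.8841857910156, 45.415645599365234), (31.690513610839844, 32.77708053588867), 83.95550537109375)
lid top ((417.49755859375, 259.9878845214844), (55.40324020385742, 57.84864807128906), 98.1535415649414) ((417.4154968261719, 258.71319580078125), 30.20870018005371)
15.625 [0.4328 0.0463 0.132 ] [-1.574e+00 -1.000e-03  1.302e+00] [-0.02 -0.15  1.75  0.    1.54 -1.33]
```

View pics/w8.png

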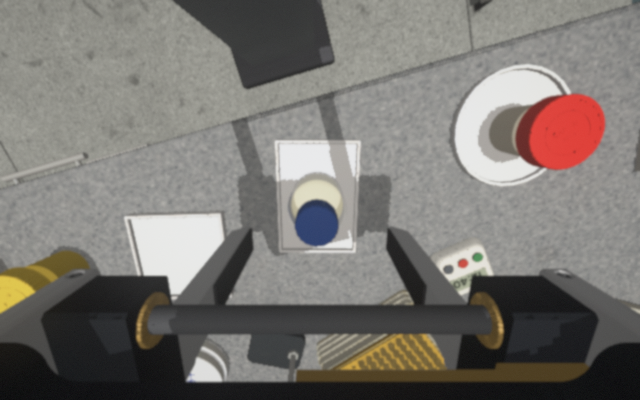

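play_rows --steps '[{"x": -0.0015,"y": -0.001,"z": -0.04,"rx": 0,"ry": 0,"rz": 0,"hand": 0.094},{"x": 0,"y": 0,"z": -0.04,"rx": 0,"ry": 0,"rz": 0,"hand": 0.094},{"x": 0,"y": 0,"z": -0.02,"rx": 0,"ry": 0,"rz": 0,"hand": 0.094},{"x": 0,"y": 0,"z": 0,"rx": 0,"ry": 0,"rz": 0,"hand": 0.094},{"x": 0,"y": 0,"z": 0,"rx": 0,"ry": 0,"rz": 0,"hand": 0.094}]'

```text
time: 16.25
tool_pos: [0.4316, 0.0447, 0.0317]
ee_rot: [-1.574, -0.001, 1.301]
wrist_force: [-0.4, 0.2, 0.4]
width: 0.094
```

play_rows --steps '[{"x": 0,"y": 0.0005,"z": -0.003,"rx": 0,"ry": 0,"rz": 0,"hand": 0.094},{"x": 0,"y": 0,"z": 0,"rx": 0,"ry": 0,"rz": 0,"hand": 0.045},{"x": 0,"y": 0,"z": 0,"rx": 0,"ry": 0,"rz": 0,"hand": 0.045},{"x": 0,"y": 0,"z": 0,"rx": 0,"ry": 0,"rz": 0,"hand": 0.045},{"x": 0,"y": 0,"z": 0,"rx": 0,"ry": 0,"rz": 0,"hand": 0.045},{"x": 0,"y": 0,"z": 0,"rx": 0,"ry": 0,"rz": 0,"hand": 0.045},{"x": 0,"y": 0,"z": 0,"rx": 0,"ry": 0,"rz": 0,"hand": 0.045},{"x": 0,"y": 0,"z": 0,"rx": 0,"ry": 0,"rz": 0,"hand": 0.045}]'

```text
time: 17.25
tool_pos: [0.4299, 0.0451, 0.0268]
ee_rot: [-1.571, 0.0, 1.301]
wrist_force: [0.1, -0.8, -0.1]
width: 0.054
```

play_rows --steps '[{"x": 0,"y": 0,"z": 0.015,"rx": 0,"ry": 0,"rz": 0,"hand": 0.045},{"x": 0,"y": 0,"z": 0.03,"rx": 0,"ry": 0,"rz": 0,"hand": 0.045},{"x": 0,"y": 0,"z": 0.04,"rx": 0,"ry": 0,"rz": 0,"hand": 0.045},{"x": 0.004,"y": -0.02,"z": 0.015,"rx": 0,"ry": 0,"rz": 0,"hand": 0.045},{"x": 0.008,"y": -0.045,"z": 0,"rx": 0,"ry": 0,"rz": 0,"hand": 0.045},{"x": 0.008,"y": -0.045,"z": 0,"rx": 0,"ry": 0,"rz": 0,"hand": 0.045},{"x": 0.008,"y": -0.045,"z": 0,"rx": 0,"ry": 0,"rz": 0,"hand": 0.045},{"x": 0.006,"y": -0.02,"z": 0,"rx": 0,"ry": 0,"rz": 0,"hand": 0.045}]'

```text
time: 18.25
tool_pos: [0.4642, -0.1317, 0.1275]
ee_rot: [-1.571, -0.0, 1.299]
wrist_force: [0.2, 0.4, -1.2]
width: 0.054
```

play_rows --steps '[{"x": 0,"y": -0.004,"z": 0,"rx": 0,"ry": 0,"rz": 0,"hand": 0.045},{"x": 0,"y": 0,"z": 0,"rx": 0,"ry": 0,"rz": 0,"hand": 0.045},{"x": 0,"y": 0,"z": 0,"rx": 0,"ry": 0,"rz": 0,"hand": 0.045}]'

```text
time: 18.62
tool_pos: [0.4639, -0.1325, 0.1269]
ee_rot: [-1.571, -0.001, 1.303]
wrist_force: [-1.1, -0.4, -1.9]
width: 0.0539
```

Run:
```python
from h import *
s=snapshot('wrist');save('w9',s);np.savez('w9.npz',**s)
o=robot.get_obs();print(o['time'],o['tool_pos'].round(4),o['ee_rot'].round(3))
C=cloud(s);h=cv2.cvtColor(s['color'],cv2.COLOR_RGB2HSV)
b=(abs(h[...,0].astype(int)-112)<12)&(h[...,1]>120)
zt=o['tool_pos'][2]+.107-.0268
m=comp(b&(C[...,2]>zt-.006),(318,250));P=pl(s,outl(m),zt);print(zt,'cap',cv2.minEnclosingCircle(P),cv2.fitEllipse(P))
```

```text
18.675 [ 0.4639 -0.1326  0.1269] [-1.571e+00 -1.000e-03  1.303e+00]
0.2070810516925276 cap ((457.5372619628906, -130.0266876220703), 15.159036636352539) ((452.8368835449219, -128.7261505126953), (13.505647659301758, 32.11915588378906), 164.96144104003906)
```

View pics/w9.png

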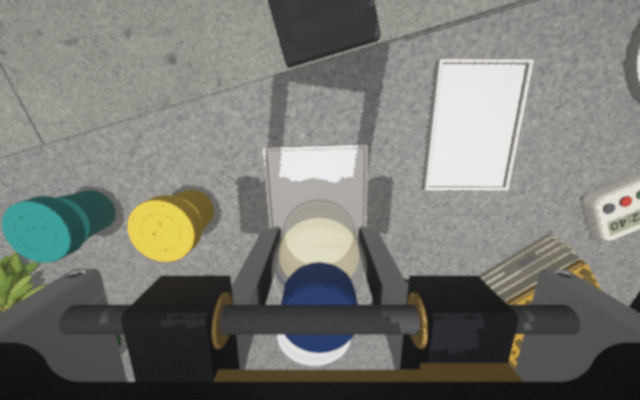

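play_rows --steps '[{"x": 0,"y": -0.002,"z": -0.03,"rx": 0,"ry": 0,"rz": 0,"hand": 0.045},{"x": 0,"y": 0,"z": -0.035,"rx": 0,"ry": 0,"rz": 0,"hand": 0.045},{"x": 0,"y": 0,"z": -0.015,"rx": 0,"ry": 0,"rz": 0,"hand": 0.045},{"x": 0,"y": 0,"z": -0.005,"rx": 0,"ry": 0,"rz": 0,"hand": 0.045},{"x": 0,"y": 0,"z": 0,"rx": 0,"ry": 0,"rz": 0,"hand": 0.045},{"x": 0,"y": 0,"z": 0,"rx": 0,"ry": 0,"rz": 0,"hand": 0.045}]'

```text
time: 19.42
tool_pos: [0.465, -0.1362, 0.0432]
ee_rot: [-1.574, 0.0, 1.301]
wrist_force: [0.1, -0.7, -1.6]
width: 0.0538
```

play_rows --steps '[{"x": -0.0005,"y": 0.0015,"z": -0.01,"rx": 0,"ry": 0,"rz": 0,"hand": 0.045},{"x": 0,"y": 0,"z": -0.004,"rx": 0,"ry": 0,"rz": 0,"hand": 0.045},{"x": 0,"y": 0,"z": 0,"rx": 0,"ry": 0,"rz": 0,"hand": 0.045},{"x": 0,"y": 0,"z": 0,"rx": 0,"ry": 0,"rz": 0,"hand": 0.045}]'

```text
time: 19.92
tool_pos: [0.4635, -0.1343, 0.0278]
ee_rot: [-1.571, -0.0, 1.301]
wrist_force: [-0.1, -0.1, -1.6]
width: 0.0537
```

play_rows --steps '[{"x": 0,"y": 0,"z": -0.0015,"rx": 0,"ry": 0,"rz": 0,"hand": 0.045},{"x": 0,"y": 0,"z": 0,"rx": 0,"ry": 0,"rz": 0,"hand": 0.045},{"x": 0,"y": 0,"z": 0,"rx": 0,"ry": 0,"rz": 0,"hand": 0.045}]'

```text
time: 20.3
tool_pos: [0.4637, -0.1344, 0.0268]
ee_rot: [-1.572, 0.0, 1.301]
wrist_force: [-0.8, 0.2, 1.9]
width: 0.054
```

Contact made (force z now +1.9). Release and go toward the trough.

play_rows --steps '[{"x": 0,"y": 0,"z": 0,"rx": 0,"ry": 0,"rz": 0,"hand": 0.094},{"x": 0,"y": 0,"z": 0,"rx": 0,"ry": 0,"rz": 0,"hand": 0.094},{"x": 0,"y": 0,"z": 0,"rx": 0,"ry": 0,"rz": 0,"hand": 0.094},{"x": 0,"y": 0,"z": 0,"rx": 0,"ry": 0,"rz": 0,"hand": 0.094},{"x": 0,"y": 0,"z": 0,"rx": 0,"ry": 0,"rz": 0,"hand": 0.094}]'

```text
time: 20.92
tool_pos: [0.4635, -0.1343, 0.0263]
ee_rot: [-1.571, -0.0, 1.301]
wrist_force: [-0.1, -0.1, 0.3]
width: 0.0935
```

play_rows --steps '[{"x": 0,"y": 0,"z": 0.03,"rx": 0,"ry": 0,"rz": 0,"hand": 0.094},{"x": 0,"y": 0,"z": 0.06,"rx": 0,"ry": 0,"rz": 0,"hand": 0.094},{"x": 0,"y": 0,"z": 0.06,"rx": 0,"ry": 0,"rz": 0,"hand": 0.094},{"x": 0,"y": 0,"z": 0.02,"rx": 0,"ry": 0,"rz": 0,"hand": 0.094},{"x": 0,"y": 0,"z": 0,"rx": 0,"ry": 0,"rz": 0,"hand": 0.094}]'

```text
time: 21.55
tool_pos: [0.4646, -0.1348, 0.1985]
ee_rot: [-1.576, 0.001, 1.301]
wrist_force: [0.6, 0.0, -1.2]
width: 0.0936
```

Run:
```python
from h import *
s=snapshot('wrist');save('w10',s);np.savez('w10.npz',**s)
o=robot.get_obs();print(o['time'],o['tool_pos'].round(4),o['ee_rot'].round(3))
C=cloud(s);h=cv2.cvtColor(s['color'],cv2.COLOR_RGB2HSV)
b=(abs(h[...,0].astype(int)-112)<12)&(h[...,1]>120)
m=comp(b&(C[...,2]>.099),(318,210));P=pl(s,outl(m),.107);print('cap',cv2.minEnclosingCircle(P),cv2.fitEllipse(P))
big=cv2.resize(s['color'][110:270,240:400],None,fx=3.7,fy=3.7,interpolation=cv2.INTER_CUBIC);cv2.imwrite('pics/z10.png',big[...,::-1])
```

```text
21.6 [ 0.4636 -0.1344  0.1964] [-1.572  0.     1.301]
cap ((464.78558349609375, -134.0531005859375), 16.60285186767578) ((464.82373046875, -134.01113891601562), (30.335203170776367, 32.16013717651367), 77.89698028564453)
```

View pics/w10.png

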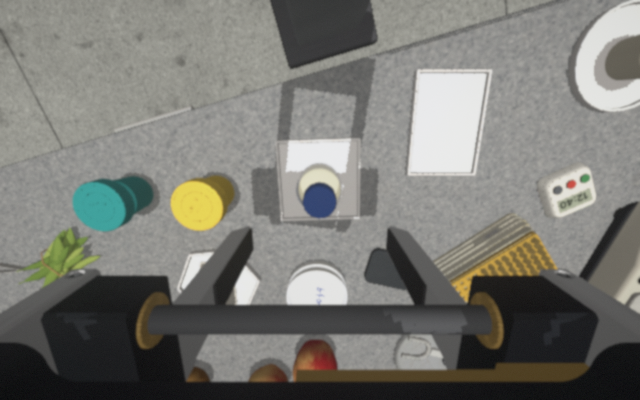

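View pics/z10.png

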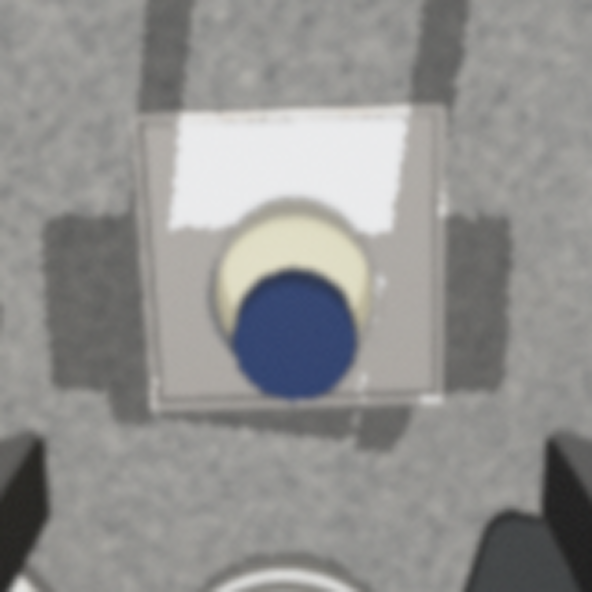

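play_rows --steps '[{"x": 0.015,"y": -0.025,"z": 0,"rx": 0,"ry": 0,"rz": 0,"hand": 0.094},{"x": 0.028,"y": -0.045,"z": 0,"rx": 0,"ry": 0,"rz": 0,"hand": 0.094},{"x": 0.028,"y": -0.045,"z": 0,"rx": 0,"ry": 0,"rz": 0,"hand": 0.094},{"x": 0.028,"y": -0.045,"z": 0,"rx": 0,"ry": 0,"rz": 0,"hand": 0.094},{"x": 0.017,"y": -0.03,"z": 0,"rx": 0,"ry": 0,"rz": 0,"hand": 0.094},{"x": 0,"y": 0,"z": 0,"rx": 0,"ry": 0,"rz": 0,"hand": 0.094},{"x": 0,"y": 0,"z": 0,"rx": 0,"ry": 0,"rz": 0,"hand": 0.094}]'

```text
time: 22.48
tool_pos: [0.5786, -0.3233, 0.1941]
ee_rot: [-1.567, -0.002, 1.301]
wrist_force: [0.8, 0.8, 0.9]
width: 0.094
```

Run:
```python
from h import *
s=dict(np.load('w10.npz'));C=cloud(s);h=cv2.cvtColor(s['color'],cv2.COLOR_RGB2HSV)
w=(h[...,2]>185)&(h[...,1]<40)&(C[...,2]<.03)
P=pl(s,outl(comp(w,(450,122))),.012);print('obl',cv2.minAreaRect(P))
s=snapshot('wrist');save('w11',s);np.savez('w11.npz',**s);C=cloud(s)
o=robot.get_obs();print(o['time'],o['tool_pos'].round(4),o['ee_rot'].round(3))
m=comp((C[...,2]>.0575)&(C[...,2]<.068),(319,190))
k=outl(m);P=pl(s,k,.0625);print('trough',cv2.boundingRect(k),cv2.minAreaRect(P))
big=cv2.resize(s['color'][120:250,240:400],None,fx=4,fy=4,interpolation=cv2.INTER_CUBIC);cv2.imwrite('pics/z11.png',big[...,::-1])
```

```text
obl ((437.7427673339844, 44.00695037841797), (91.86833953857422, 130.7458953857422), 74.49471282958984)
22.525 [ 0.5788 -0.3231  0.1951] [-1.568e+00 -1.000e-03  1.302e+00]
trough (301, 168, 31, 49) ((578.3125, -326.0008850097656), (35.69335174560547, 57.7228889465332), 74.4808349609375)
```

View pics/z11.png

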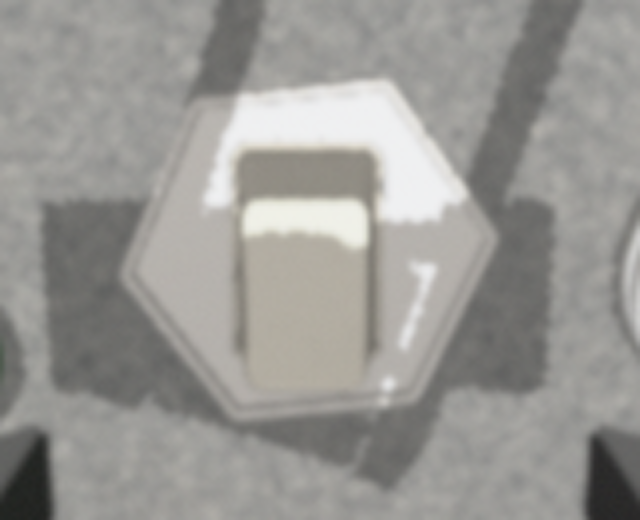

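play_rows --steps '[{"x": 0,"y": -0.003,"z": -0.05,"rx": 0,"ry": 0,"rz": 0,"hand": 0.094},{"x": 0,"y": 0,"z": -0.05,"rx": 0,"ry": 0,"rz": 0,"hand": 0.094},{"x": 0,"y": 0,"z": -0.04,"rx": 0,"ry": 0,"rz": 0,"hand": 0.094},{"x": 0,"y": 0,"z": -0.015,"rx": 0,"ry": 0,"rz": 0,"hand": 0.094},{"x": 0,"y": 0,"z": 0,"rx": 0,"ry": 0,"rz": 0,"hand": 0.094},{"x": 0,"y": 0,"z": 0,"rx": 0,"ry": 0,"rz": 0,"hand": 0.094}]'

```text
time: 23.28
tool_pos: [0.5809, -0.3279, 0.0442]
ee_rot: [-1.575, 0.001, 1.301]
wrist_force: [-0.2, 0.6, -0.2]
width: 0.0941
```

play_rows --steps '[{"x": -0.0005,"y": 0.001,"z": -0.013,"rx": 0,"ry": 0,"rz": 0,"hand": 0.094},{"x": 0,"y": 0,"z": -0.004,"rx": 0,"ry": 0,"rz": 0,"hand": 0.094},{"x": 0,"y": 0,"z": 0,"rx": 0,"ry": 0,"rz": 0,"hand": 0.03},{"x": 0,"y": 0,"z": 0,"rx": 0,"ry": 0,"rz": 0,"hand": 0.03},{"x": 0,"y": 0,"z": 0,"rx": 0,"ry": 0,"rz": 0,"hand": 0.03},{"x": 0,"y": 0,"z": 0,"rx": 0,"ry": 0,"rz": 0,"hand": 0.03},{"x": 0,"y": 0,"z": 0,"rx": 0,"ry": 0,"rz": 0,"hand": 0.03},{"x": 0,"y": 0,"z": 0,"rx": 0,"ry": 0,"rz": 0,"hand": 0.03}]'

```text
time: 24.28
tool_pos: [0.579, -0.3264, 0.0244]
ee_rot: [-1.571, 0.0, 1.301]
wrist_force: [-0.5, -0.7, -0.4]
width: 0.0463
```

play_rows --steps '[{"x": 0,"y": 0,"z": 0,"rx": 0,"ry": 0,"rz": 0,"hand": 0.03},{"x": 0,"y": 0,"z": 0,"rx": 0,"ry": 0,"rz": 0,"hand": 0.03}]'

```text
time: 24.52
tool_pos: [0.579, -0.3264, 0.0244]
ee_rot: [-1.571, 0.0, 1.301]
wrist_force: [-0.2, -0.1, 1.0]
width: 0.0459
```

play_rows --steps '[{"x": 0,"y": 0,"z": 0.02,"rx": 0,"ry": 0,"rz": 0,"hand": 0.03},{"x": 0,"y": 0,"z": 0.05,"rx": 0,"ry": 0,"rz": 0,"hand": 0.03},{"x": 0,"y": 0,"z": 0.05,"rx": 0,"ry": 0,"rz": 0,"hand": 0.03},{"x": 0,"y": 0,"z": 0.02,"rx": 0,"ry": 0,"rz": 0,"hand": 0.03},{"x": -0.008,"y": 0.021,"z": 0,"rx": 0,"ry": 0,"rz": 0,"hand": 0.03},{"x": -0.016,"y": 0.042,"z": 0,"rx": 0,"ry": 0,"rz": 0,"hand": 0.03},{"x": -0.016,"y": 0.042,"z": 0,"rx": 0,"ry": 0,"rz": 0,"hand": 0.03},{"x": -0.016,"y": 0.042,"z": 0,"rx": 0,"ry": 0,"rz": 0,"hand": 0.03}]'

```text
time: 25.52
tool_pos: [0.5226, -0.1781, 0.1659]
ee_rot: [-1.573, -0.0, 1.301]
wrist_force: [0.0, 0.5, -0.3]
width: 0.0457
```

play_rows --steps '[{"x": -0.016,"y": 0.042,"z": 0,"rx": 0,"ry": 0,"rz": 0,"hand": 0.03},{"x": -0.016,"y": 0.042,"z": 0,"rx": 0,"ry": 0,"rz": 0,"hand": 0.03},{"x": -0.016,"y": 0.042,"z": 0,"rx": 0,"ry": 0,"rz": 0,"hand": 0.03},{"x": -0.016,"y": 0.042,"z": 0,"rx": 0,"ry": 0,"rz": 0,"hand": 0.03},{"x": -0.013,"y": 0.034,"z": 0,"rx": 0,"ry": 0,"rz": 0,"hand": 0.03},{"x": -0.008,"y": 0.02,"z": 0,"rx": 0,"ry": 0,"rz": 0,"hand": 0.03},{"x": 0,"y": 0,"z": 0,"rx": 0,"ry": 0,"rz": 0,"hand": 0.03},{"x": 0,"y": 0,"z": 0,"rx": 0,"ry": 0,"rz": 0,"hand": 0.03}]'

```text
time: 26.52
tool_pos: [0.4384, 0.0421, 0.1651]
ee_rot: [-1.572, 0.0, 1.301]
wrist_force: [-0.1, -0.3, -0.4]
width: 0.0461
```

Run:
```python
from h import *
s=snapshot('wrist');save('w12',s);np.savez('w12.npz',**s);C=cloud(s)
o=robot.get_obs();print(o['time'],o['tool_pos'].round(4),o['ee_rot'].round(4))
zt=o['tool_pos'][2]-.0244+.062
m=comp(abs(C[...,2]-zt)<.005,(319,260))
k=outl(m);P=pl(s,k,zt);print('trough',cv2.boundingRect(k),cv2.minAreaRect(P),np.median(C[240:270,300:340,2]),zt)
```

```text
26.575 [0.4384 0.0419 0.1648] [-1.5718e+00  1.0000e-04  1.3001e+00]
trough (287, 214, 66, 90) ((435.8246765136719, 43.907005310058594), (36.04059982299805, 56.643375396728516), 74.47200012207031) 0.20338835394327934 0.2024419829508128
```

View pics/w12.png

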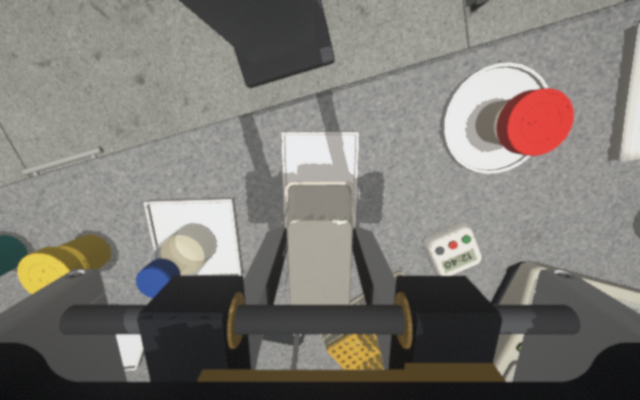

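Run:
```python
from h import *
s=dict(np.load('w12.npz'))
big=cv2.resize(s['color'][120:250,250:390],None,fx=5,fy=4.5,interpolation=cv2.INTER_CUBIC);cv2.imwrite('pics/z12.png',big[...,::-1])
g=s['color'][...,1].astype(int)
for v in (140,150,160): print(v,[(u,g[v,u]) for u in range(276,290)],[(u,g[v,u]) for u in range(350,364)])
for v in (230,250,270): print(v,[(u,g[v,u]) for u in range(282,296)],[(u,g[v,u]) for u in range(345,358)])
```

```text
140 [(276, np.int64(164)), (277, np.int64(164)), (278, np.int64(161)), (279, np.int64(157)), (280, np.int64(154)), (281, np.int64(169)), (282, np.int64(200)), (283, np.int64(213)), (284, np.int64(205)), (285, np.int64(209)), (286, np.int64(227)), (287, np.int64(235)), (288, np.int64(235)), (289, np.int64(236))] [(350, np.int64(236)), (351, np.int64(236)), (352, np.int64(235)), (353, np.int64(232)), (354, np.int64(221)), (355, np.int64(206)), (356, np.int64(215)), (357, np.int64(221)), (358, np.int64(199)), (359, np.int64(164)), (360, np.int64(152)), (361, np.int64(153)), (362, np.int64(154)), (363, np.int64(157))]
150 [(276, np.int64(148)), (277, np.int64(145)), (278, np.int64(145)), (279, np.int64(147)), (280, np.int64(156)), (281, np.int64(184)), (282, np.int64(215)), (283, np.int64(222)), (284, np.int64(208)), (285, np.int64(203)), (286, np.int64(225)), (287, np.int64(234)), (288, np.int64(236)), (289, np.int64(236))] [(350, np.int64(236)), (351, np.int64(236)), (352, np.int64(236)), (353, np.int64(232)), (354, np.int64(218)), (355, np.int64(195)), (356, np.int64(208)), (357, np.i
[... 1843 characters left out ...]
3, np.int64(55)), (354, np.int64(41)), (355, np.int64(37)), (356, np.int64(38)), (357, np.int64(37))]
270 [(282, np.int64(109)), (283, np.int64(130)), (284, np.int64(137)), (285, np.int64(140)), (286, np.int64(144)), (287, np.int64(140)), (288, np.int64(133)), (289, np.int64(144)), (290, np.int64(159)), (291, np.int64(164)), (292, np.int64(164)), (293, np.int64(165)), (294, np.int64(166)), (295, np.int64(164))] [(345, np.int64(165)), (346, np.int64(165)), (347, np.int64(164)), (348, np.int64(163)), (349, np.int64(155)), (350, np.int64(146)), (351, np.int64(145)), (352, np.int64(151)), (353, np.int64(152)), (354, np.int64(151)), (355, np.int64(147)), (356, np.int64(131)), (357, np.int64(97))]
```

View pics/z12.png

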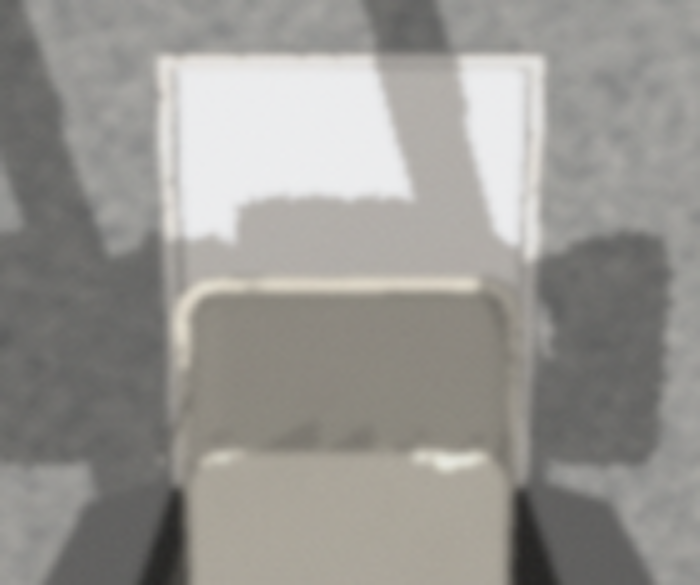

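Run:
```python
from h import *
s=dict(np.load('w12.npz'))
a=np.array([np.cos(-.2705),np.sin(-.2705)])
t=pl(s,np.array([[319.7,132.0]]),.012)[0]; b=pl(s,np.array([[319.4,182.2]]),.1464)[0]
print(t@a+66, b@a+38.5, 'TCP',np.array([438.4,41.9])@a, 'tray',np.array([437.7,44.])@a)
```

```text
410.57795471954734 413.2217275548284 TCP 411.26240382398254 tray 410.0267097304268
```

play_rows --steps '[{"x": -0.001,"y": 0.0015,"z": -0.04,"rx": 0,"ry": 0,"rz": 0,"hand": 0.03},{"x": 0,"y": 0,"z": -0.05,"rx": 0,"ry": 0,"rz": 0,"hand": 0.03},{"x": 0,"y": 0,"z": -0.025,"rx": 0,"ry": 0,"rz": 0,"hand": 0.03},{"x": 0,"y": 0,"z": 0,"rx": 0,"ry": 0,"rz": 0,"hand": 0.03},{"x": 0,"y": 0,"z": 0,"rx": 0,"ry": 0,"rz": 0,"hand": 0.03}]'

```text
time: 27.2
tool_pos: [0.4382, 0.0436, 0.0506]
ee_rot: [-1.573, -0.0, 1.3]
wrist_force: [0.1, 0.4, -0.6]
width: 0.0461
```

play_rows --steps '[{"x": 0,"y": 0,"z": -0.015,"rx": 0,"ry": 0,"rz": 0,"hand": 0.03},{"x": 0,"y": 0,"z": -0.007,"rx": 0,"ry": 0,"rz": 0,"hand": 0.03},{"x": 0,"y": 0,"z": 0,"rx": 0,"ry": 0,"rz": 0,"hand": 0.03},{"x": 0,"y": 0,"z": 0,"rx": 0,"ry": 0,"rz": 0,"hand": 0.03}]'

```text
time: 27.7
tool_pos: [0.4371, 0.0442, 0.0275]
ee_rot: [-1.571, -0.0, 1.301]
wrist_force: [0.6, 0.2, -0.5]
width: 0.0457
```

play_rows --steps '[{"x": 0,"y": -0.0005,"z": -0.002,"rx": 0,"ry": 0,"rz": 0,"hand": 0.03},{"x": 0,"y": 0,"z": -0.001,"rx": 0,"ry": 0,"rz": 0,"hand": 0.03},{"x": 0,"y": 0,"z": 0,"rx": 0,"ry": 0,"rz": 0,"hand": 0.03},{"x": 0,"y": 0,"z": 0,"rx": 0,"ry": 0,"rz": 0,"hand": 0.03}]'

```text
time: 28.2
tool_pos: [0.437, 0.0437, 0.0244]
ee_rot: [-1.571, -0.0, 1.301]
wrist_force: [0.2, -0.4, 0.3]
width: 0.0459
```

play_rows --steps '[{"x": 0,"y": 0,"z": -0.0005,"rx": 0,"ry": 0,"rz": 0,"hand": 0.03},{"x": 0,"y": 0,"z": 0,"rx": 0,"ry": 0,"rz": 0,"hand": 0.094},{"x": 0,"y": 0,"z": 0,"rx": 0,"ry": 0,"rz": 0,"hand": 0.094},{"x": 0,"y": 0,"z": 0,"rx": 0,"ry": 0,"rz": 0,"hand": 0.094},{"x": 0,"y": 0,"z": 0,"rx": 0,"ry": 0,"rz": 0,"hand": 0.094},{"x": 0,"y": 0,"z": 0,"rx": 0,"ry": 0,"rz": 0,"hand": 0.094}]'

```text
time: 28.95
tool_pos: [0.437, 0.0437, 0.0238]
ee_rot: [-1.571, -0.0, 1.301]
wrist_force: [-0.5, -0.4, -0.3]
width: 0.0921
```

play_rows --steps '[{"x": 0,"y": 0,"z": 0.03,"rx": 0,"ry": 0,"rz": 0,"hand": 0.094},{"x": 0,"y": 0,"z": 0.05,"rx": 0,"ry": 0,"rz": 0,"hand": 0.094},{"x": 0,"y": 0,"z": 0.06,"rx": 0,"ry": 0,"rz": 0,"hand": 0.094},{"x": 0,"y": 0,"z": 0.04,"rx": 0,"ry": 0,"rz": 0,"hand": 0.094},{"x": 0,"y": 0,"z": 0,"rx": 0,"ry": 0,"rz": 0,"hand": 0.094},{"x": 0,"y": 0,"z": 0,"rx": 0,"ry": 0,"rz": 0,"hand": 0.094}]'

```text
time: 29.7
tool_pos: [0.4365, 0.0437, 0.2027]
ee_rot: [-1.569, 0.0, 1.301]
wrist_force: [-0.4, -0.3, 0.1]
width: 0.0938
```

Run:
```python
from h import *
s=snapshot('wrist');save('w13',s);np.savez('w13.npz',**s);C=cloud(s)
o=robot.get_obs();print(o['time'],o['tool_pos'].round(4),o['ee_rot'].round(4))
m=comp((C[...,2]>.0575)&(C[...,2]<.068),(319,190))
k=outl(m);P=pl(s,k,.0625);print('trough',cv2.boundingRect(k),cv2.minAreaRect(P))
big=cv2.resize(s['color'][120:250,250:390],None,fx=5,fy=4.5,interpolation=cv2.INTER_CUBIC);cv2.imwrite('pics/z13.png',big[...,::-1])
```

```text
29.75 [0.436  0.0437 0.2019] [-1.5676e+00  7.0000e-04  1.3010e+00]
trough (305, 166, 31, 48) ((436.6956481933594, 45.25609588623047), (35.389957427978516, 58.17924880981445), 73.77350616455078)
```

View pics/z13.png

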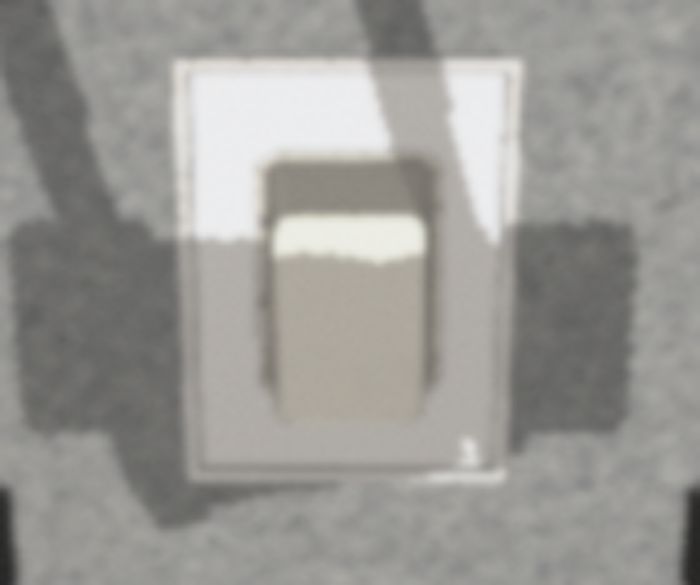

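View pics/w13.png

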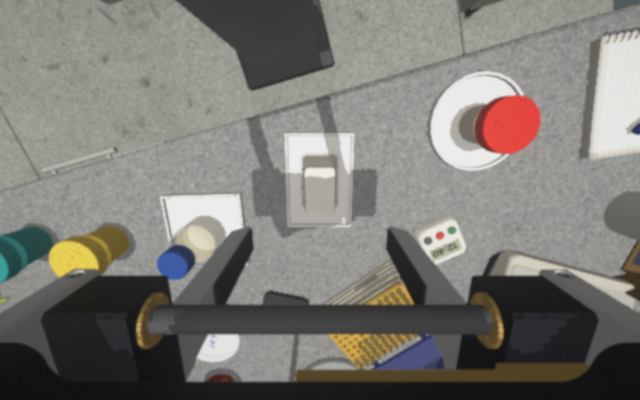

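Run:
```python
from h import *
s=dict(np.load('w13.npz'))
f2=lambda q: np.array(q)/[5,4.5]+[250,120]
P=pl(s,f2([(174,60),(523,60),(505,483),(190,483)]),.012);print(P.mean(0),[round(float(np.linalg.norm(P[i]-P[i-1])),1) for i in range(4)])
Q=pl(s,f2([(272,214),(426,214),(424,421),(278,421)]),.062);print(Q.mean(0),[round(float(np.linalg.norm(Q[i]-Q[i-1])),1) for i in range(4)])
B=pl(s,f2([(258,157),(436,157)]),.006);print('near bottom edge dist to tray near edge',B.mean(0),P[:2].mean(0))
```

```text
[438.60846  44.56167] [131.6, 91.2, 131.6, 90.6]
[438.10706   45.141483] [56.8, 36.0, 56.8, 35.8]
near bottom edge dist to tray near edge [402.82565   54.210068] [375.23083   62.266975]
```

play_rows --steps '[{"x": -0.002,"y": 0.03,"z": 0,"rx": 0,"ry": 0,"rz": 0,"hand": 0.094},{"x": -0.004,"y": 0.05,"z": 0,"rx": 0,"ry": 0,"rz": 0,"hand": 0.094},{"x": -0.004,"y": 0.05,"z": 0,"rx": 0,"ry": 0,"rz": 0,"hand": 0.094},{"x": -0.004,"y": 0.05,"z": 0,"rx": 0,"ry": 0,"rz": 0,"hand": 0.094},{"x": -0.004,"y": 0.04,"z": 0,"rx": 0,"ry": 0,"rz": 0,"hand": 0.094},{"x": 0,"y": 0,"z": 0,"rx": 0,"ry": 0,"rz": 0,"hand": 0.094},{"x": 0,"y": 0,"z": 0,"rx": 0,"ry": 0,"rz": 0,"hand": 0.094}]'

```text
time: 30.62
tool_pos: [0.4184, 0.2628, 0.2022]
ee_rot: [-1.569, 0.003, 1.301]
wrist_force: [0.5, 0.1, 0.2]
width: 0.0938
```

Run:
```python
from h import *
s=snapshot('wrist');save('w14',s);np.savez('w14.npz',**s);C=cloud(s);h=cv2.cvtColor(s['color'],cv2.COLOR_RGB2HSV)
o=robot.get_obs();print(o['time'],o['tool_pos'].round(4),o['ee_rot'].round(4))
red=((h[...,0]<8)|(h[...,0]>172))&(h[...,1]>150)&(C[...,2]>.074)
P=pl(s,outl(comp(red,(319,200))),.079);print('lid',cv2.fitEllipse(P))
t=snapshot('top');save('t14',t);sc=snapshot('scene');save('s14',sc)
big=cv2.resize(s['color'][120:250,250:390],None,fx=5,fy=4.5,interpolation=cv2.INTER_CUBIC);cv2.imwrite('pics/z14.png',big[...,::-1])
```

```text
30.675 [0.4187 0.2626 0.2026] [-1.5694  0.0019  1.3   ]
lid ((417.112060546875, 261.8199157714844), (56.129364013671875, 58.52933120727539), 80.02128601074219)
```

View pics/z14.png

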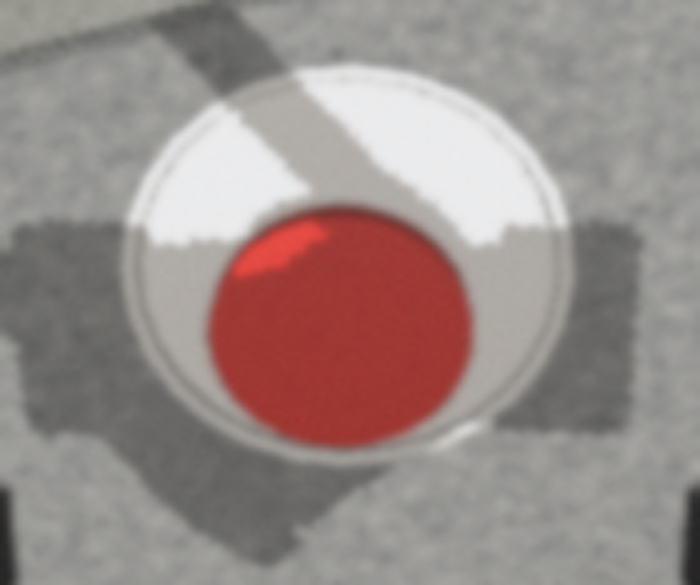

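View pics/t14.png

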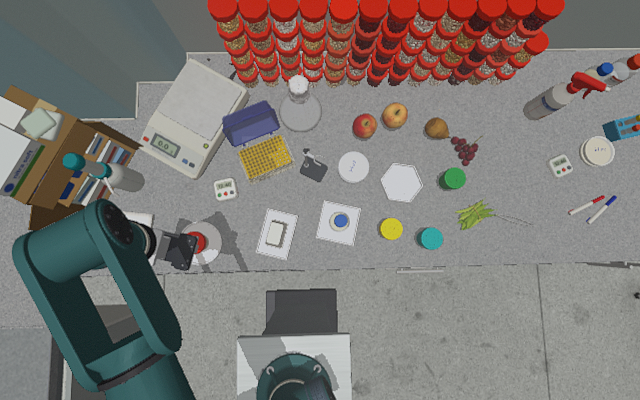

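View pics/s14.png

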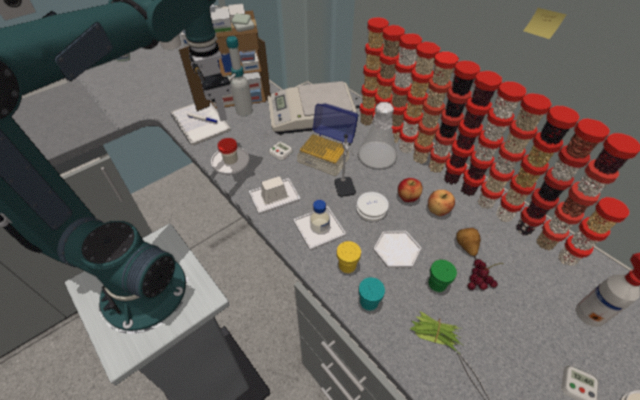

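All three samples sit within about 2 mm of their tray centres. The hexagon is empty, the petri dishes (353,167) and timer (225,188) haven't moved, and the gripper is clear. I'm handing in the job.

```bash
python3 -c "
from h import *
print(workorder.close_job())"
```

```text
the job is handed in; nothing more can be done
None
```

I put all three samples in their own trays and handed the job in at about 31 s of the 112 s allowed. I moved the trough to the six-sided tray, the cup to the round tray, the bottle to the square tray, then the trough to the oblong tray.

The last camera checks showed:
- **Cup:** about 1.5 mm from the centre of the round tray.
- **Bottle:** within about 1 mm of the centre of the square tray.
- **Trough:** about 1 mm from the centre of the oblong tray and within about 1° of lengthwise.
- **Everything else:** the six-sided tray is empty, the petri dishes and timer are where they were, all samples are upright, and the open gripper hangs clear above the cup.

**One disagreement:** two earlier slanted views put the cup's lid about 3.5 mm off centre. They also catch the side of the lid, which skews the reading. The view from straight above gave 1.5 mm, so I left the cup where it was.

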